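Angle a profile past the drill-guide post into its bay and cam it home

TASK

Load the length of aluminium profile into the drilling jig, only by pushing it flat across the board with the fingertips: never lift or tip it. Angle its right-hand end in behind the post of the drill guide, then swing its left-hand end into the bay, so that it lies flush along the fence. Then push the cam lever round as far as it goes, until its handle points towards the robot and the cam holds the profile against the end stop; leave the small loose things on the board where they are.

Things in the scene. Friction and masses are not known exactly. Their poses are not given: they have to be found in the camera images.
- jig: Drilling jig, fixed: a dark grey board 260 (x) x 340 (y) x 12 mm with a grid of small holes and steel parts at its far side. Origin at the centre of its underside, on the bench; x points away from the robot, y to the left, z up; its yaw is within 0.12 rad of 0. Positions of the jig's parts are given below in this frame, in mm as (x, y); heights are above the board's upper face.
- bay_corner (a point): Inner corner of fence and end stop on the board's upper face, jig frame (100, -145). The steel fence, 22 high, 16 thick, has its front face at x = 100 from y = -160 to 45. The steel end stop, 22 high, 15 thick, runs from x = 66 to 116 at the right end, inner face at y = -145. The seated profile's right far edge lies here.
- seat (a point): Middle of the place of the seated profile in the bay, on the board's upper face, jig frame (85, -45). The seated profile covers x = 70 to 100, y = -145 to 55. Fixed obstacles above: a bellows hose hangs between robot and seat, its underside 0.56 m above the bench, from the lab stand at the left to the blue pump; the pump, 0.2 m high, stands close to the right of the board. Move low and lean the tool where needed.
- post (a point): Foot of the drill guide's round steel post, jig frame (45, -103). The post is 13 mm in diameter, 55 high, with a foot collar 18 in diameter, 8 high: 46 mm are free between collar and fence. From its top an arm reaches over the bay and carries a drill bush above the seat, lowest point 36.5 high, so nothing can be laid in there from above.
- cam_pivot (a point): Vertical axis of the cam lever at the left end of the bay, jig frame (85, 80.7). A steel disc of 16 mm radius, 3 to 20 high, turns 10 mm off this axis: with the lever at 0 it reaches 16 mm from the axis towards the end stop (10 mm of play for the profile), with the lever home 26 mm, pressing the profile lightly against the end stop.
- cam_lever (a joint): Angle of the cam lever (rad). 0: open, handle points to the left (+y of the jig). Grows anticlockwise seen from above, up to its stop at 1.571: home, handle points towards the robot (-x of the jig). Starts at 0 to 0.2. Stays where it is left; about 2 N near the handle's end turn it, a little more where the cam meets the profile.
- lever_grip (a point): Point on the axis of the lever's handle, 60 mm from the pivot axis, 27 high. The handle is a level steel bar of 10 mm diameter from the pivot to 54 mm out, then a black grip up to 17 mm in diameter to 82 mm out.
- profile: Loose length of T-slot aluminium profile, 30 mm wide, 30 mm high, 200 mm long, about 0.2 kg, lying on the board in front of the bay, the only one there. Origin at the centre of its underside; its own y axis runs along its length, towards its left-hand end (seen from the robot), x across it, away from the robot. At the start it lies within 0.3 rad of parallel to the bay. Both ends are alike; the right-hand end is the one that goes behind the post.
- right_end (a point): Centre of the profile's right-hand end face, 15 mm above its underside, 100 mm from its middle.
- left_end (a point): Centre of the profile's left-hand end face, 15 mm above its underside, 100 mm from its middle.
- hex_key: Bystander: a small hex key, 78 x 24 mm, 6 mm high, lying loose on the board near its front edge, right of the middle. Origin at the centre of its underside.
- spare_knob: Bystander: a black clamping knob, 25 mm in diameter, 12 mm high, lying loose on the board at its right edge, in front of the end stop. Origin at the centre of its underside.
- brass_nipple_b: Bystander: a small brass threaded nipple, 17 x 19 mm, 25 mm high, standing loose on the board near its front edge, about the middle. Origin at the centre of its underside.

How it is judged (in metres and radians):
On the way, in this order (a step that is already met when the one before it is completed fails the run):
1. the right-hand end of the profile has gone in behind the post (y of right_end in the frame of jig below -0.103 m and x of right_end in the frame of jig above 0.06 m).
2. the profile lies in the bay along the fence, from behind the post to the cam (x of each of right_end, left_end in the frame of jig above 0.079 m), for 0.1 s.
At the end, for the whole second after the job is handed in: The profile lies flat on the board in the bay, both its ends within 2.5 mm of touching the fence, its right-hand end within 3 mm of touching the end stop, and the cam lever is home (within 0.09 rad of its stop); everything is at rest and released (x of each of right_end, left_end in the frame of jig above 0.0825 m and y of profile in the frame of jig between -0.048 and -0.042 m and z of profile in the frame of jig between 0.0095 and 0.0145 m and angle between profile's own z axis and vertical below 0.03 rad and value of joint cam_lever above 1.48 rad and linear speed of profile below 0.01 m/s).
It fails at once if the profile is lifted off the board or tipped (z of profile in the frame of jig above 0.017 m or angle between profile's own z axis and vertical above 0.08 rad).
It fails at once if another loose thing on the board is moved by more than 15 mm (distance of any of hex_key, spare_knob, brass_nipple_b from where it was at the start of the episode above 0.015 m).
It also fails if it takes over 69 s, if anything falls off the work surface, if the arm or the gripper's body presses on something with over 40 N, if the wrist force passes 120 N, or if a joint passes its speed limit or range.

ROBOT

A 6-joint arm with a two-finger parallel gripper is mounted at the origin on a cart in front of the work surface, level with it; the furniture and walls round the work are solid. World frame = base frame: x ahead of the robot, y to its left, z up, the work surface at z = 0. Lengths are in m, angles in degrees, forces in N, time in s.
With the tool pointing down it reaches from about 0.15 to 0.775 m from the base axis. Payload 6.1 kg.
Tool frame: the origin (TCP) lies on the mounting face of the last link; the fingertips stand 173 mm ahead of it and the grasp point (between the pads) lies 155 mm ahead of it; z points along the fingers, y is the direction in which the jaws open and shut (so a half turn about z gives the same grasp; the last joint's range is limited). The gripper opens to 85 mm and grips with 20 to 120 N. Pads are 22 mm wide; open, the fingers measure 114 mm over their backs; the gripper's body (76 mm by 85 mm) begins 54 mm behind the grasp point. The pads swing forward as they close: fully open they stand 13 mm farther back than shut.
Start: joints at [-73.682, 7.208, -2.269, 80.523, 0, 90], TCP at [0.148, -0.504, 0.405] pointing down, gripper open.
Joint ranges: [-155.77, 155.77], [-54.66, 111.73], [-72.52, 77.12], [-102.08, 115.82], [-83.92, 84.16], [-180, 180]. Speed limits (degrees/s): [136.94, 136.94, 172.46, 180, 180, 180].

INTERFACE

Orientations are given as a 3x3 rotation matrix whose columns are the frame's x, y, z axes.
In Python, from rig import sensors, imaging, finish_job gives the robot as it stands. The module is installed in compiled form; this text tells all that it offers.
- The arm moves only by the tool step_arm, never from a script. Its argument "motion" is a list of rows, each a list of 3 entries, a list of its own where there are three numbers: the finger opening in cm, from 0 to 8.54, then the shift along the tool's x, y, z in cm, then the turn, a rotation vector about the tool's x, y, z in degrees. A call has exactly 5 rows; each row is the pose to reach, as a shift and turn from the pose commanded when the call began, along the tool's axes at that moment; what a row does not reach only later rows make up. A row lasts 1/12 s, in which the tool goes at most 41.7 mm and 7.16 degrees, less where a joint would pass 70% of its speed; a pose out of reach is approached as far as the arm can. A call with a gripper value outside its range is refused whole. The fingers move at their own pace and stop on an object; the grip force is fixed at half the most. Time passes only in rows, so rows that repeat a pose let the fingers close, or fill a call up. It gives the time, the measured TCP pose, the force and the opening at its end, in the units of the state.
- sensors.get_obs(): the state, without advancing time (a new reading comes with each control period).
- imaging.snapshot(name): name is "side" or "top" or "wrist"; returns a dict with "pixels" (384x512x3 uint8, red, green, blue), "mtx" (3x3 intrinsics, pixels), "view" (4x4, takes a point from world to camera coordinates). Camera axes: x right, y up, looking along -z (the intrinsics and any distortion apply to the point x, -y, -z); pixel columns grow to the right and rows downward; lengths in m; the calibration is good to about 2 mm. A picture is of the moment at which its call begins. There is no depth.
- finish_job(): hands the job in, once; it reports no verdict.
The state is a dict: "t": time; "joint_pos": joint angles; "qd": joint speeds; "tau": joint torques, N m; "eef_pos": TCP position; "orientation": TCP orientation; "force": force on the tool from outside, world axes, zero at the start; "moment": the same for the moment, N m; "finger_gap": opening from 0.0 (shut) to 1.0 (fully open).
Only numpy, scipy, OpenCV 4.12 (cv2) and the standard library are available. Lean on these libraries where they do the work, as an engineer would, in place of code of your own. Each camera call takes 0.05 s, during which the arm holds its last target.

## Working session

There is one attempt and no reset: what is moved stays moved. The work goes in short steps, Python scripts to look and compute and a tool call to move; the robot and the scene stay as the last step left them, time stands still between calls to the robot, and variables do not carry over. Pictures are saved under pics/ and viewed, and the job is handed in when it is done.

Besides the shell and the picture viewer there is one more tool, called after "Request:" in YAML: its name, and indented under it one key for each argument. step_arm: Moves the arm, as the interface text tells. Its arguments: {"type":"object","properties":{"motion":{"type":"array"}},"required":["motion"]}

```bash
mkdir -p pics; ls
python3 - <<'E'
from rig import sensors, imaging
import cv2, pickle
o=sensors.get_obs(); print(o)
for n in ["side","top","wrist"]:
    s=imaging.snapshot(n); pickle.dump(s,open(f"pics/{n}0.pkl","wb"))
    print(n,s["mtx"],s["view"], s.keys())
    cv2.imwrite(f"pics/{n}0.png",cv2.resize(s["pixels"][:,:,::-1],(800,600),interpolation=cv2.INTER_CUBIC))
E
```

```text
pics
{'t': 0.0, 'joint_pos': array([-7.36843863e+01,  7.23873368e+00, -2.32720348e+00,  8.05244783e+01,
        1.99496162e-04,  8.99986554e+01]), 'qd': array([-0.04356664, -0.07275361, -0.01704423,  0.08216795, -0.0516096 ,
        0.09353599]), 'tau': array([-5.98629413e-04, -4.35912716e+01,  3.52922738e+01,  1.72510464e-02,
       -1.39220465e-04, -9.82791022e-06]), 'eef_pos': array([ 0.14744566, -0.50371371,  0.40394511]), 'orientation': array([[ 9.59722180e-01,  2.80950428e-01, -4.39976138e-04],
       [ 2.80950772e-01, -9.59720984e-01,  1.51547456e-03],
       [ 3.51889374e-06, -1.57804619e-03, -9.99998755e-01]]), 'force': array([-0.43564   ,  0.63824911, -0.17282818]), 'moment': array([-0.04064494,  0.01367704, -0.00352847]), 'finger_gap': 0.9998634905683154}
side [[408.78782893   0.         260.73319423]
 [  0.         408.78782893 190.00383795]
 [  0.           0.           1.        ]] [[-0.99857543  0.05220412 -0.01103849  0.4629464 ]
 [-0.03416597 -0.46666348  0.88377479  0.03529944]
 [ 0.04098543  0.88289293  0.46778228 -1.06163493]
 [ 0.          0.          0.         
[... 162 characters left out ...]
       1.        ]] [[ 0.02316804 -0.99913623  0.03449699  0.1582475 ]
 [ 0.9953798   0.02626957  0.09235241 -0.50298955]
 [-0.09317886  0.03219798  0.99512863 -0.85415906]
 [ 0.          0.          0.          1.        ]] dict_keys(['pixels', 'mtx', 'view'])
wrist [[272.83154882   0.         256.37296975]
 [  0.         272.83154882 191.96219753]
 [  0.           0.           1.        ]] [[ 2.79192098e-01 -9.60234785e-01 -9.64781591e-04 -5.24556254e-01]
 [ 9.15558561e-01  2.66504944e-01 -3.01210287e-01  3.90575804e-02]
 [ 2.89489714e-01  8.32122180e-02  9.53557252e-01 -3.80924900e-01]
 [ 0.00000000e+00  0.00000000e+00  0.00000000e+00  1.00000000e+00]] dict_keys(['pixels', 'mtx', 'view'])
```

View pics/top0.png

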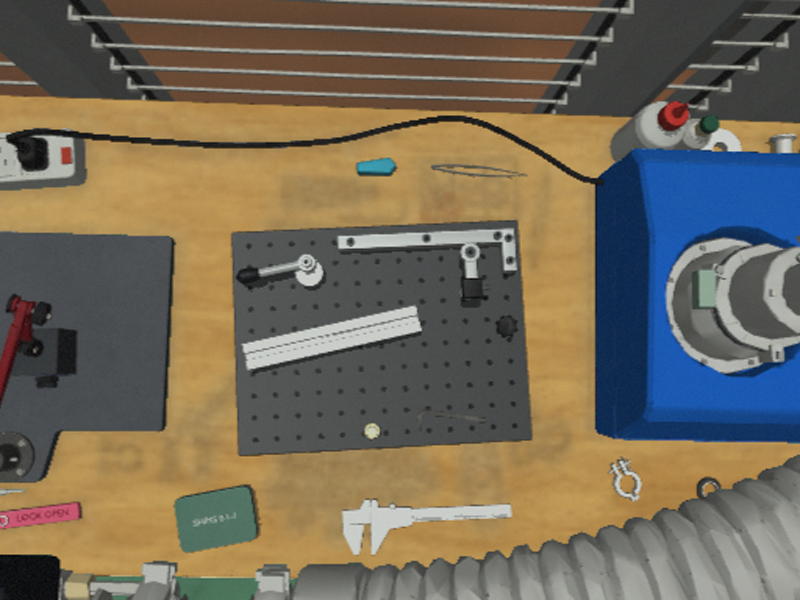

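View pics/side0.png

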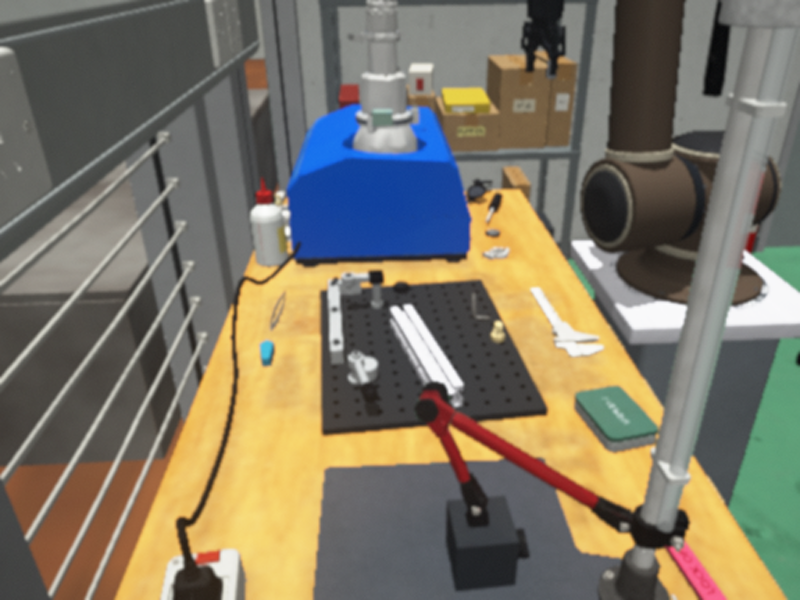

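View pics/wrist0.png

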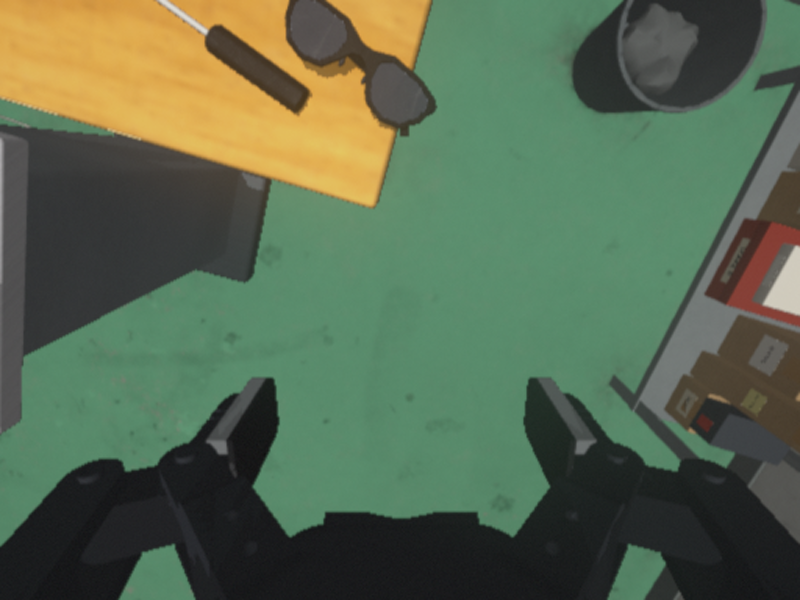

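The top view shows the board with corners at about (232,233), (517,220), (531,439) and (239,455) in the 800x600 picture. The profile lies at about (243,358)-(418,318), the lever handle points left and the post is near (470,255). I'll enlarge this for exact pixels.

```bash
cat > h.py <<'E'
import numpy as np, cv2, pickle
def world(s,uv,z):
    K=np.array(s["mtx"]);V=np.array(s["view"]);R=V[:3,:3];t=V[:3,3]
    c=-R.T@t
    uv=np.atleast_2d(uv).astype(float)
    d=np.c_[(uv[:,0]-K[0,2])/K[0,0],-(uv[:,1]-K[1,2])/K[1,1],-np.ones(len(uv))]@R
    k=(z-c[2])/d[:,2]
    return c+d*k[:,None]
def pix(s,P):
    K=np.array(s["mtx"]);V=np.array(s["view"])
    P=np.atleast_2d(P)@V[:3,:3].T+V[:3,3]
    return np.c_[K[0,0]*P[:,0]/-P[:,2]+K[0,2],K[1,1]*-P[:,1]/-P[:,2]+K[1,2]]
def crop(s,name,x0,y0,x1,y1,f):
    im=cv2.resize(s["pixels"][y0:y1,x0:x1,::-1],None,fx=f,fy=f,interpolation=cv2.INTER_CUBIC)
    for x in range((x0+9)//10*10,x1,10):
        cv2.putText(im,str(x),(int((x-x0)*f),8),0,.3,(0,255,255),1);cv2.line(im,(int((x+.5-x0)*f),10),(int((x+.5-x0)*f),14),(0,255,255),1)
    for y in range((y0+9)//10*10,y1,10):
        cv2.putText(im,str(y),(0,int((y+.5-y0)*f)+3),0,.3,(0,255,255),1);cv2.line(im,(20,int((y+.5-y0)*f)),(24,int((y+.5-y0)*f)),(0,255,255),1)
    cv2.imwrite(name,im)
E
python3 - <<'E'
from h import *
s=pickle.load(open("pics/top0.pkl","rb"))
crop(s,"pics/c1.png",140,135,345,295,3.9)
E
```

```text
(no output)
```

View pics/c1.png

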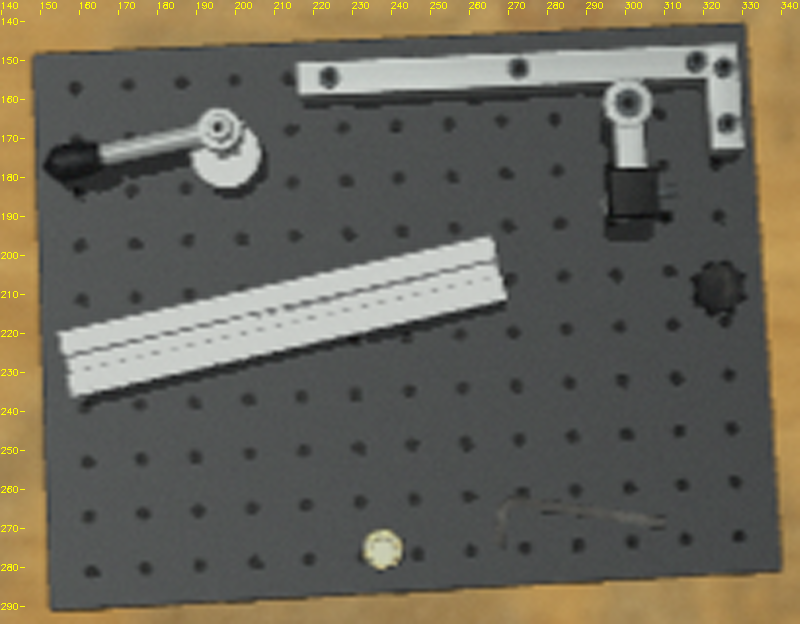

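```bash
cat > jig.py <<'E'
from h import *
s0=pickle.load(open("pics/top0.pkl","rb"))
def cp(l): return np.array(l)/3.9+[140,135]-0.5*0
b=world(s0,cp([(33,57),(746,24),(782,571),(50,611)])-0.5,0.012)
m=np.array([(130,170),(130,-170),(-130,-170),(-130,170)])/1000.
def fit(m,w):
    mc=m.mean(0);wc=w.mean(0);H=(m-mc).T@(w-wc)
    a=np.arctan2(H[0,1]-H[1,0],H[0,0]+H[1,1]);R=np.array([[np.cos(a),-np.sin(a)],[np.sin(a),np.cos(a)]])
    return a,wc-R@mc,R
a,o,R=fit(m,b[:,:2])
def j2w(p): return o+np.atleast_2d(p)@R.T
def w2j(p): return (np.atleast_2d(p)[:,:2]-o)@R
E
python3 - <<'E'
from jig import *
np.set_printoptions(precision=4,suppress=True)
print(a,np.degrees(a),o); print((w2j(b)-m)*1000)
p=world(s0,cp([(59,334),(492,236),(507,298),(71,397)])-.5,0.042)
pj=w2j(p)*1000;print("prof",pj,pj.mean(0)); d=pj[0]-pj[1]+pj[3]-pj[2];print("ang",np.degrees(np.arctan2(-d[0],d[1])), np.linalg.norm(d)/2)
print("prof world",p.mean(0))
f=lambda l,z:print(w2j(world(s0,cp(l)-.5,z))*1000)
print("fence front corner top 100,45 / stop 66,-145"); f([(300,95),(713,150)],.034)
print("pivot 85,80.7");f([(218,128)],.05)
print("lever tip");f([(48,162)],.039)
print("post 45,-103");f([(634,193)],.072)
print("bush");f([(628,102)],.067)
print("knob,key,nipple");f([(719,287),(580,515),(382,549)],.024)
for q in [(100,-145),(85,-45),(45,-103),(85,80.7)]: print(q,j2w(np.array(q)/1000))
E
```

```text
0.07463058510962192 4.276017549373222 [0.4606 0.1891]
[[-1.4517 -1.0094]
 [-0.7105  0.7324]
 [ 0.9224  0.987 ]
 [ 1.2399 -0.7099]]
prof [[ -3.5984 156.0236]
 [ 31.0662 -40.5963]
 [  2.5794 -45.8809]
 [-32.007  151.6127]] [-0.4899 55.2898]
ang 9.96591135778937 200.07571970124758
prof world [0.456  0.2442 0.042 ]
fence front corner top 100,45 / stop 66,-145
[[ 101.0774   43.7725]
 [  66.6787 -145.4568]]
pivot 85,80.7
[[85.0808 80.6521]]
lever tip
[[ 74.7476 158.9498]]
post 45,-103
[[  44.4264 -102.2646]]
bush
[[  85.7505 -102.7602]]
knob,key,nipple
[[   3.7578 -145.9617]
 [ -97.5279  -75.1884]
 [-108.0162   16.1165]]
(100, -145) [[0.5711 0.052 ]]
(85, -45) [[0.5487 0.1506]]
(45, -103) [[0.5132 0.0898]]
(85, 80.7) [[0.5394 0.2759]]
```

Run:
```python
from jig import *
np.set_printoptions(precision=3,suppress=True)
f=lambda l,z:print(world(s0,np.array(l)/1.5625,z))
print("hose far edge pts @.62");f([(300,565),(450,570),(600,540),(700,500),(795,465)],.62)
print("same @.56");f([(300,565),(450,570),(600,540),(700,500),(795,465)],.56)
print("pump base");f([(597,435),(597,180)],0); print("pump top");f([(650,430),(650,160)],.2)
print("pipe");f([(670,300),(720,370)],.25)
V=s0["view"];print("cam",-V[:3,:3].T@V[:3,3])
s=pickle.load(open("pics/side0.pkl","rb"));V=s["view"];print("camside",-V[:3,:3].T@V[:3,3])
# base axis and hose in side image
P=np.array([[0,0,z] for z in (0,.2,.4,.6)]+[[.3,.1,.6],[.3,-.1,.6]]);print(pix(s,P)*1.5625)
```

```text
hose far edge pts @.62
[[0.35  0.222 0.62 ]
 [0.349 0.169 0.62 ]
 [0.36  0.116 0.62 ]
 [0.375 0.08  0.62 ]
 [0.388 0.045 0.62 ]]
same @.56
[[0.335 0.227 0.56 ]
 [0.334 0.163 0.56 ]
 [0.347 0.098 0.56 ]
 [0.365 0.054 0.56 ]
 [0.381 0.011 0.56 ]]
pump base
[[ 0.35  -0.07   0.   ]
 [ 0.657 -0.07   0.   ]]
pump top
[[ 0.37  -0.059  0.2  ]
 [ 0.624 -0.061  0.2  ]]
pipe
[[ 0.486 -0.058  0.25 ]
 [ 0.426 -0.101  0.25 ]]
cam [0.417 0.199 0.891]
camside [0.507 0.93  0.471]
[[ 685.927  275.643]
 [ 711.388  156.969]
 [ 742.296   12.903]
 [ 780.61  -165.679]
 [ 559.452 -180.63 ]
 [ 520.338 -151.803]]
```

Run:
```python
from jig import *
s=pickle.load(open("pics/side0.pkl","rb"))
crop(s,"pics/c2.png",180,0,512,240,2.4)
```

```text
(no output)
```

View pics/c2.png

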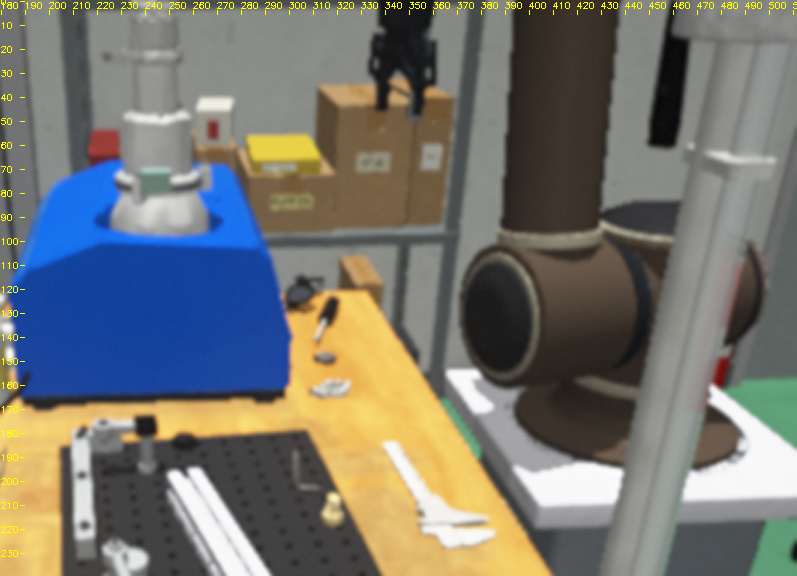

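Request:
step_arm:
  motion:
    - [8.5,[0,-3,0],[0,0,0]]
    - [8.5,[0,-6,0],[0,0,0]]
    - [8.5,[0,-9,0],[0,0,0]]
    - [8.5,[0,-12,0],[0,0,0]]
    - [8.5,[0,-15,0],[0,0,0]]

```text
t: 0.57
eef_pos: [0.1049, -0.3585, 0.4042]
orientation: [[0.96, 0.281, -0.0], [0.281, -0.96, 0.001], [0.0, -0.001, -1.0]]
force: [0.3, 0.0, -0.6]
finger_gap: 0.996
```

Run:
```python
from rig import sensors
from h import *
o=sensors.get_obs(); print(o["t"],o["joint_pos"],o["eef_pos"],o["orientation"],o["force"])
```

```text
0.5667 [-7.36832353e+01 -9.16720906e+00 -1.83807917e+01  8.08308922e+01
  1.91396525e-05  9.00016385e+01] [ 0.10494264 -0.35848629  0.40421368] [[ 9.59731162e-01  2.80920005e-01 -2.17759626e-04]
 [ 2.80920089e-01 -9.59730873e-01  7.45060815e-04]
 [ 3.11851858e-07 -7.76231136e-04 -9.99999699e-01]] [ 0.30764622  0.04714391 -0.55244028]
```

Request:
step_arm:
  motion:
    - [8.5,[0,0,0],[-6,0,0]]
    - [8.5,[0,0,0],[-12,0,0]]
    - [8.5,[0,0,0],[-18,0,0]]
    - [8.5,[0,0,0],[-24,0,0]]
    - [8.5,[0,0,0],[-30,0,0]]

```text
t: 0.98
eef_pos: [0.1053, -0.3596, 0.4049]
orientation: [[0.96, 0.243, 0.142], [0.281, -0.829, -0.484], [0.0, 0.505, -0.863]]
force: [-0.1, 0.8, -0.7]
finger_gap: 0.993
```

Run:
```python
from rig import sensors
from h import *
from scipy.optimize import least_squares
np.set_printoptions(precision=4,suppress=True)
o=sensors.get_obs(); print(o["t"],o["joint_pos"],o["eef_pos"],o["orientation"][:,2],o["force"])
q=np.radians([[7.23873368,-2.3272,80.5245],[-9.1672,-18.3808,80.8309],o["joint_pos"][1:4]])
p=np.array([[np.hypot(.14744566,.50371371),.40394511],[np.hypot(.104943,.358486),.404214],[np.hypot(*o["eef_pos"][:2]),o["eef_pos"][2]]])
def fk(x,q):
    d1,L1,L2,d=x
    a=q[:,0];b=q[:,0]-q[:,1];c=b+q[:,2]
    return np.c_[L1*np.sin(a)+L2*np.cos(b)+d*np.cos(c), d1+L1*np.cos(a)-L2*np.sin(b)-d*np.sin(c)]
r=least_squares(lambda x:(fk(x,q)-p).ravel(),[.15,.5,.45,.15]);print(r.x,r.fun)
```

```text
0.9833 [-73.6795 -24.4429 -33.0777  51.0634   0.0002  90.0007] [ 0.1053 -0.3596  0.4049] [ 0.1418 -0.4842 -0.8634] [-0.1172  0.772  -0.7341]
[0.222  0.5328 0.4646 0.2694] [-0.      0.0001 -0.      0.0001  0.     -0.0001]
```

```bash
cat > plan.py <<'E'
from jig import *
from rig import sensors
from scipy.spatial.transform import Rotation as Ro
np.set_printoptions(precision=2,suppress=True)
def toolR(psi,c,ys=1,roll=0):
    p,c=np.radians([psi,c])
    z=np.array([np.cos(c)*np.cos(p),np.cos(c)*np.sin(p),-np.sin(c)]);y=ys*np.array([-np.sin(p),np.cos(p),0])
    M=np.c_[np.cross(y,z),y,z]
    return M@Ro.from_euler('z',roll,degrees=True).as_matrix()
def state():
    o=sensors.get_obs();p=np.array(o["eef_pos"]);M=np.array(o["orientation"]);U,_,Vt=np.linalg.svd(M);M=U@Vt
    return o,p,M
def rel(pt,Mt,p,M):
    return M.T@(pt-p)*100, Ro.from_matrix(M.T@Mt).as_rotvec(degrees=True)
def show(o,p,M,L):
    z=M[:,2];t=p+L*z
    print("t %.2f"%o["t"],"q",np.array(o["joint_pos"]),"F",np.array(o["force"]),"gap %.3f"%o["finger_gap"])
    print("tip w",t*1000,"jig",w2j(t[None])[0]*1000,"psi %.1f c %.1f"%(np.degrees(np.arctan2(z[1],z[0])),np.degrees(np.arcsin(-z[2]))),"ydir",M[:,1])
def line(tip,psi,c,L,n,ys=1,roll=0,st=None):
    """n rows straight to tip target"""
    o,p,M=st or state();Mt=toolR(psi,c,ys,roll);pt=np.array(tip)-L*Mt[:,2]
    d,r=rel(pt,Mt,p,M)
    print("d cm",d,"rot",r,"rows needed >=%.1f"%max(np.linalg.norm(d)/4.17,np.linalg.norm(r)/7.16))
    for i in range(1,n+1): print(np.round(d*i/n,2).tolist(),np.round(r*i/n,2).tolist())
    return pt,Mt
E
python3 - <<'E'
from plan import *
o,p,M=state();show(o,p,M,.16)
# retracted
az=-73.68
tip=np.array([.28*np.cos(np.radians(az)),.28*np.sin(np.radians(az)),.20])
line(tip,az,60,.16,12,st=(o,p,M))
E
```

```text
t 0.98 q [-73.68 -24.44 -33.08  51.06   0.    90.  ] F [-0.12  0.77 -0.73] gap 0.993
tip w [ 127.98 -437.09  266.77] jig [-378.39 -599.67] psi -73.7 c 59.7 ydir [ 0.24 -0.83  0.5 ]
d cm [ -0.   -18.43  -3.09] rot [  0.24   0.24 -90.  ] rows needed >=12.6
[-0.0, -1.54, -0.26] [0.02, 0.02, -7.5]
[-0.0, -3.07, -0.51] [0.04, 0.04, -15.0]
[-0.0, -4.61, -0.77] [0.06, 0.06, -22.5]
[-0.0, -6.14, -1.03] [0.08, 0.08, -30.0]
[-0.0, -7.68, -1.29] [0.1, 0.1, -37.5]
[-0.0, -9.22, -1.54] [0.12, 0.12, -45.0]
[-0.0, -10.75, -1.8] [0.14, 0.14, -52.5]
[-0.0, -12.29, -2.06] [0.16, 0.16, -60.0]
[-0.0, -13.82, -2.32] [0.18, 0.18, -67.5]
[-0.0, -15.36, -2.57] [0.2, 0.2, -75.0]
[-0.0, -16.9, -2.83] [0.22, 0.22, -82.5]
[-0.0, -18.43, -3.09] [0.24, 0.24, -90.0]
```

Request:
step_arm:
  motion:
    - [8.5,[0,-3.6,-0.6],[0,0,-7]]
    - [8.5,[0,-7.2,-1.2],[0,0,-14]]
    - [8.5,[0,-10.8,-1.8],[0,0,-21]]
    - [8.5,[0,-14.4,-2.4],[0,0,-28]]
    - [8.5,[0,-18,-3],[0,0,-35]]

```text
t: 1.4
eef_pos: [0.0569, -0.1943, 0.3394]
orientation: [[0.642, 0.754, 0.14], [0.71, -0.516, -0.479], [-0.289, 0.407, -0.866]]
force: [0.9, 0.5, 0.4]
finger_gap: 0.996
```

Run:
```python
from plan import *
o,p,M=state();show(o,p,M,.16)
# sweep waypoints: rotate about base z
def wp(az,r,z,psi,roll,c=60):
    Mt=toolR(psi,c,1,roll);t=np.array([r*np.cos(np.radians(az)),r*np.sin(np.radians(az)),z]);return t-.16*Mt[:,2],Mt
roll0=55
cur=(p,M)
for k in range(3):
    print("call",k)
    rows=[]
    for i in range(1,6):
        az=-73.7+7*(5*k+i); Mt=wp(az,.28,.20,az,max(0,55-0*(5*k+i)))
        d,r=rel(*Mt,*cur);print(np.round(d,2).tolist(),np.round(r,1).tolist())
    cur=Mt
```

```text
t 1.40 q [-73.68 -46.64 -48.47  58.21  -0.    54.65] F [0.89 0.46 0.41] gap 0.996
tip w [  79.32 -270.96  200.82] jig [-414.53 -430.39] psi -73.7 c 60.0 ydir [ 0.75 -0.52  0.41]
call 0
[2.21, 1.09, -0.12] [-2.0, 2.8, -5.7]
[4.39, 2.17, -0.34] [-4.1, 5.7, -11.8]
[6.65, 3.0, -0.71] [-6.1, 8.5, -17.8]
[8.97, 3.57, -1.21] [-8.1, 11.4, -23.9]
[11.31, 3.87, -1.85] [-10.1, 14.3, -30.0]
call 1
[2.07, 1.29, -0.07] [-2.0, 2.9, -6.1]
[4.26, 2.35, -0.3] [-4.0, 5.7, -12.1]
[6.53, 3.17, -0.66] [-6.0, 8.6, -18.2]
[8.85, 3.72, -1.17] [-8.0, 11.5, -24.2]
[11.19, 4.01, -1.81] [-10.0, 14.3, -30.3]
call 2
[2.07, 1.29, -0.07] [-2.0, 2.9, -6.1]
[4.26, 2.35, -0.3] [-4.0, 5.7, -12.1]
[6.53, 3.17, -0.66] [-6.0, 8.6, -18.2]
[8.85, 3.72, -1.17] [-8.0, 11.5, -24.2]
[11.19, 4.01, -1.81] [-10.0, 14.3, -30.3]
```

Request:
step_arm:
  motion:
    - [8.5,[2.1,1.2,-0.1],[-2,2.8,-5.8]]
    - [8.5,[4.3,2.2,-0.3],[-4,5.7,-11.9]]
    - [8.5,[6.6,3.0,-0.7],[-6,8.5,-18]]
    - [8.5,[8.9,3.6,-1.2],[-8,11.4,-24]]
    - [8.5,[11.2,3.9,-1.8],[-10,14.3,-30.1]]

```text
t: 1.82
eef_pos: [0.1569, -0.1273, 0.3401]
orientation: [[0.123, 0.912, 0.392], [0.95, 0.006, -0.312], [-0.286, 0.411, -0.865]]
force: [0.9, -0.5, -0.1]
finger_gap: 0.995
```

Request:
step_arm:
  motion:
    - [8.5,[2.1,1.3,-0.1],[-2,2.9,-6]]
    - [8.5,[4.3,2.3,-0.3],[-4,5.7,-12.1]]
    - [8.5,[6.5,3.2,-0.7],[-6,8.6,-18.2]]
    - [8.5,[8.9,3.7,-1.2],[-8,11.5,-24.2]]
    - [8.5,[11.2,4.0,-1.8],[-10,14.3,-30.3]]

```text
t: 2.23
eef_pos: [0.2001, -0.0151, 0.34]
orientation: [[-0.444, 0.744, 0.5], [0.849, 0.528, -0.031], [-0.287, 0.41, -0.866]]
force: [0.8, -0.1, 1.0]
finger_gap: 0.993
```

Run:
```python
from plan import *
o,p,M=state();show(o,p,M,.16)
az=17.
tip=np.array([.30*np.cos(np.radians(az)),.30*np.sin(np.radians(az)),.14])
line(tip,14.2,58,.16,5,st=(o,p,M))
```

```text
t 2.23 q [ -4.63 -46.92 -48.47  58.41   0.54  54.09] F [ 0.82 -0.15  1.04] gap 0.993
tip w [280.04 -20.02 201.45] jig [-195.66 -195.11] psi -3.6 c 60.0 ydir [0.74 0.53 0.41]
d cm [8.6  2.03 5.54] rot [ -9.57   2.66 -70.11] rows needed >=9.9
[1.72, 0.41, 1.11] [-1.91, 0.53, -14.02]
[3.44, 0.81, 2.22] [-3.83, 1.06, -28.05]
[5.16, 1.22, 3.32] [-5.74, 1.59, -42.07]
[6.88, 1.63, 4.43] [-7.66, 2.12, -56.09]
[8.6, 2.03, 5.54] [-9.57, 2.66, -70.11]
```

Run:
```python
from plan import *
st=state()
phi=14.24;n=np.array([np.cos(np.radians(phi)),np.sin(np.radians(phi))])
c=np.array([.456,.2442]);t=c-.050*n
line([*t,.07],phi,55,.16,10,st=st)
```

```text
d cm [17.76 14.96 17.25] rot [-11.43   0.06 -69.86] rows needed >=9.9
[1.78, 1.5, 1.72] [-1.14, 0.01, -6.99]
[3.55, 2.99, 3.45] [-2.29, 0.01, -13.97]
[5.33, 4.49, 5.17] [-3.43, 0.02, -20.96]
[7.1, 5.98, 6.9] [-4.57, 0.02, -27.95]
[8.88, 7.48, 8.62] [-5.71, 0.03, -34.93]
[10.66, 8.98, 10.35] [-6.86, 0.03, -41.92]
[12.43, 10.47, 12.07] [-8.0, 0.04, -48.91]
[14.21, 11.97, 13.8] [-9.14, 0.05, -55.89]
[15.98, 13.47, 15.52] [-10.28, 0.05, -62.88]
[17.76, 14.96, 17.25] [-11.43, 0.06, -69.86]
```

Request:
step_arm:
  motion:
    - [8.5,[1.8,1.5,1.7],[-1.1,0,-7]]
    - [8.5,[3.6,3.0,3.4],[-2.3,0,-14]]
    - [8.5,[5.3,4.5,5.2],[-3.4,0,-21]]
    - [8.5,[7.1,6.0,6.9],[-4.6,0,-28]]
    - [8.5,[8.9,7.5,8.6],[-5.7,0,-35]]

```text
t: 2.65
eef_pos: [0.2597, 0.0973, 0.2701]
orientation: [[-0.774, 0.305, 0.554], [0.392, 0.919, 0.042], [-0.497, 0.25, -0.831]]
force: [0.0, -0.3, 0.2]
finger_gap: 0.996
```

Run:
```python
from plan import *
st=state();show(*st,.16)
phi=14.24;n=np.array([np.cos(np.radians(phi)),np.sin(np.radians(phi))])
c=np.array([.456,.2442]);t=c-.050*n
line([*t,.07],phi,55,.16,5,st=st)
```

```text
t 2.65 q [ 25.65 -36.77 -55.79  39.05 -11.66  44.65] F [ 0.   -0.26  0.21] gap 0.996
tip w [348.45 104.05 137.14] jig [-118.19  -76.48] psi 4.3 c 56.2 ydir [0.3  0.92 0.25]
d cm [ 3.26 10.36  9.47] rot [ -5.81   0.11 -34.84] rows needed >=4.9
[0.65, 2.07, 1.89] [-1.16, 0.02, -6.97]
[1.3, 4.14, 3.79] [-2.32, 0.04, -13.94]
[1.96, 6.22, 5.68] [-3.49, 0.06, -20.9]
[2.61, 8.29, 7.58] [-4.65, 0.09, -27.87]
[3.26, 10.36, 9.47] [-5.81, 0.11, -34.84]
```

Request:
step_arm:
  motion:
    - [8.5,[0.6,2.1,1.9],[-1.2,0,-7]]
    - [8.5,[1.3,4.1,3.8],[-2.3,0,-14]]
    - [8.5,[2.0,6.2,5.7],[-3.5,0.1,-21]]
    - [8.5,[2.6,8.3,7.6],[-4.6,0.1,-27.9]]
    - [8.5,[3.3,10.4,9.5],[-5.8,0.1,-34.8]]

```text
t: 3.07
eef_pos: [0.3197, 0.2092, 0.2008]
orientation: [[-0.795, -0.244, 0.556], [-0.2, 0.97, 0.14], [-0.573, 0.0, -0.82]]
force: [0.6, -0.4, 0.3]
finger_gap: 0.992
```

```bash
cat > look.py <<'E'
import sys
from plan import *
from rig import imaging
tag=sys.argv[1]
for n in sys.argv[2:]:
    s=imaging.snapshot(n);pickle.dump(s,open(f"pics/{n}{tag}.pkl","wb"))
    if n=="top": crop(s,f"pics/{n}{tag}.png",130,130,345,300,3.7)
    elif n=="side": crop(s,f"pics/{n}{tag}.png",190,130,380,290,4)
    else: cv2.imwrite(f"pics/{n}{tag}.png",s["pixels"][:,:,::-1])
show(*state(),.16)
E
python3 look.py 1 top side
```

```text
t 3.17 q [ 37.36 -17.64 -57.08  18.06 -13.    19.52] F [ 0.54 -0.99 -0.29] gap 0.996
tip w [408.42 231.96  67.81] jig [-48.85  46.6 ] psi 14.1 c 55.3 ydir [-0.24  0.97  0.  ]
```

View pics/top1.png

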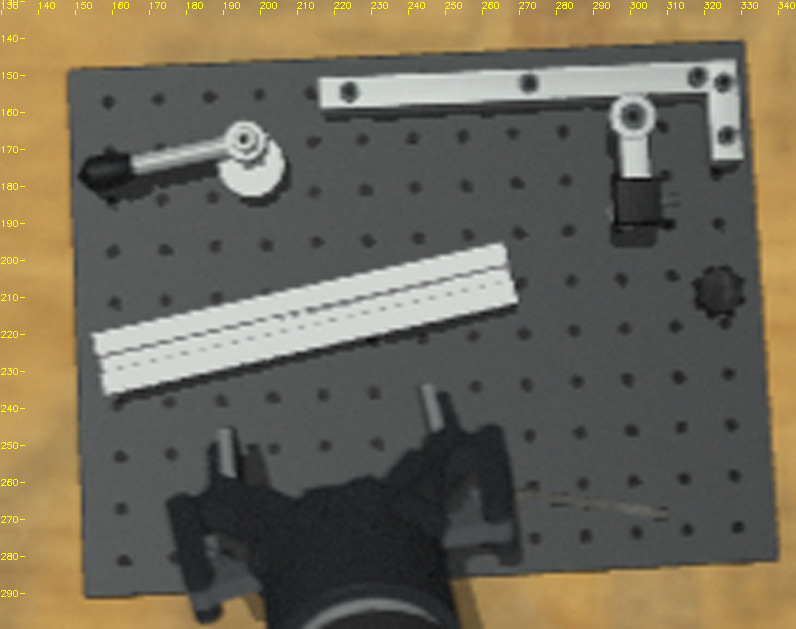

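View pics/side1.png

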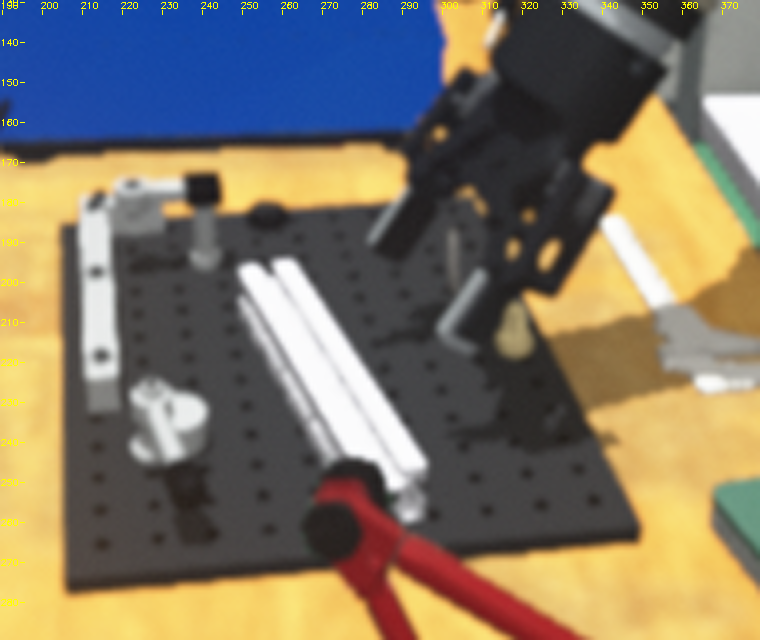

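Run:
```python
from plan import *
o,p,M=state()
s=pickle.load(open("pics/top1.pkl","rb"));s2=pickle.load(open("pics/side1.pkl","rb"))
for L in (.16,.173):
    for y in (.0425,.057,-.0425,-.057):
        for x in (.011,-.011):
            q=p+M@[x,y,L];print(L,y,x,"top",(pix(s,q)[0]-130+.5)*3.7,"side",(pix(s2,q)[0]-[190,130]+.5)*4, q*1000)
```

```text
0.16 0.0425 0.011 top [241.05 459.55] side [469.2  347.27] [389.34 271.    61.57]
0.16 0.0425 -0.011 top [230.27 421.32] side [434.57 330.73] [406.88 275.38  74.1 ]
0.16 0.057 0.011 top [210.1  466.58] side [481.23 362.71] [385.82 285.07  61.58]
0.16 0.057 -0.011 top [198.89 428.41] side [446.2  346.12] [403.36 289.45  74.11]
0.16 -0.0425 0.011 top [421.33 418.62] side [405.66 265.74] [409.97 188.54  61.51]
0.16 -0.0425 -0.011 top [413.04 380.05] side [373.2  249.61] [427.51 192.93  74.05]
0.16 -0.057 0.011 top [451.88 411.68] side [395.87 253.2 ] [413.49 174.48  61.51]
0.16 -0.057 -0.011 top [444.01 373.06] side [363.77 237.14] [431.03 178.86  74.04]
0.173 0.0425 0.011 top [239.73 443.22] side [453.89 368.91] [396.52 272.81  50.89]
0.173 0.0425 -0.011 top [229.08 405.3 ] side [419.19 352.73] [414.06 277.19  63.42]
0.173 0.057 0.011 top [209.19 450.14] side [465.63 384.63] [393.   286.87  50.89]
0.173 0.057 -0.011 top [198.13 412.27] side [430.53 368.4 ] [410.54 291.25  63.43]
0.173 -0.0425 0.011 top [417.59 402.93] side [391.87 285.85] [417.15 190.35  50.83]
0.173 -0.0425 -0.011 top [409.37 364.68] side [359.36 270.02] [434.69 194.73  63.37]
0.173 -0.057 0.011 top [447.74 396.1 ] side [382.32 273.06] [420.67 176.28  50.82]
0.173 -0.057 -0.011 top [439.92 357.8 ] side [350.16 257.3 ] [438.21 180.66  63.36]
```

```bash
cat >> plan.py <<'E'
def jl(tipj,z,phi,c,L,n,**k):
    """tip in jig mm, z world m, phi in jig deg"""
    t=j2w(np.array(tipj)/1000)[0]
    return line([*t,z],phi+np.degrees(a),c,L,n,**k)
E
python3 - <<'E'
from plan import *
st=state()
r=np.radians(10);n=np.array([np.cos(r),np.sin(r)]);c=np.array([-.5,55.3])
cur=jl(c-30*n,.024,10,55,.16,5,st=st)
cur=jl(c-10*n,.024,10,55,.16,5,st=(None,*cur))
E
```

```text
d cm [ 1.   -0.01  4.69] rot [-0.1  -0.27 -0.21] rows needed >=1.1
[0.2, -0.0, 0.94] [-0.02, -0.05, -0.04]
[0.4, -0.0, 1.88] [-0.04, -0.11, -0.08]
[0.6, -0.0, 2.81] [-0.06, -0.16, -0.13]
[0.8, -0.01, 3.75] [-0.08, -0.21, -0.17]
[1.0, -0.01, 4.69] [-0.1, -0.27, -0.21]
d cm [-1.64  0.    1.15] rot [0. 0. 0.] rows needed >=0.5
[-0.33, 0.0, 0.23] [0.0, 0.0, 0.0]
[-0.66, 0.0, 0.46] [0.0, 0.0, 0.0]
[-0.98, 0.0, 0.69] [0.0, 0.0, 0.0]
[-1.31, 0.0, 0.92] [0.0, 0.0, 0.0]
[-1.64, 0.0, 1.15] [0.0, 0.0, 0.0]
```

Request:
step_arm:
  motion:
    - [8.5,[0.2,0,1.2],[0,0,0]]
    - [8.5,[0.4,0,2.4],[0,0,0]]
    - [8.5,[0.7,0,3.6],[0,0,0]]
    - [8.5,[1.0,0,4.7],[0,-0.2,-0.2]]
    - [8.5,[1.0,0,4.7],[0,-0.2,-0.2]]

```text
t: 3.58
eef_pos: [0.3371, 0.2116, 0.1556]
orientation: [[-0.796, -0.239, 0.556], [-0.196, 0.971, 0.137], [-0.573, -0.0, -0.819]]
force: [-1.1, -0.7, -1.1]
finger_gap: 0.999
```

Request:
step_arm:
  motion:
    - [8.5,[-0.3,0,0.2],[0,0,0]]
    - [8.5,[-0.65,0,0.45],[0,0,0]]
    - [8.5,[-1.0,0,0.7],[0,0,0]]
    - [8.5,[-1.3,0,0.9],[0,0,0]]
    - [8.5,[-1.65,0,1.15],[0,0,0]]

```text
t: 4.0
eef_pos: [0.3578, 0.2176, 0.158]
orientation: [[-0.793, -0.241, 0.559], [-0.196, 0.971, 0.14], [-0.576, 0.001, -0.817]]
force: [-1.8, -0.6, 1.1]
finger_gap: 0.998
```

```bash
python3 look.py 2 top side
```

```text
t 4.10 q [ 34.7   -9.43 -58.08   7.92 -11.76  17.28] F [ 0.24 -0.41  0.1 ] gap 0.998
tip w [447.62 240.03  27.29] jig [-9.16 51.72] psi 14.0 c 54.8 ydir [-0.24  0.97  0.  ]
```

View pics/top2.png

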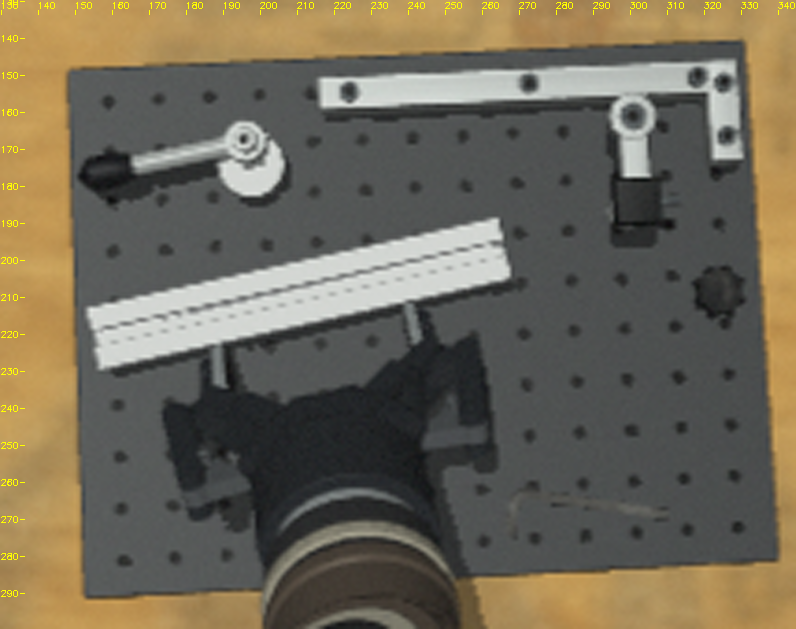

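View pics/side2.png

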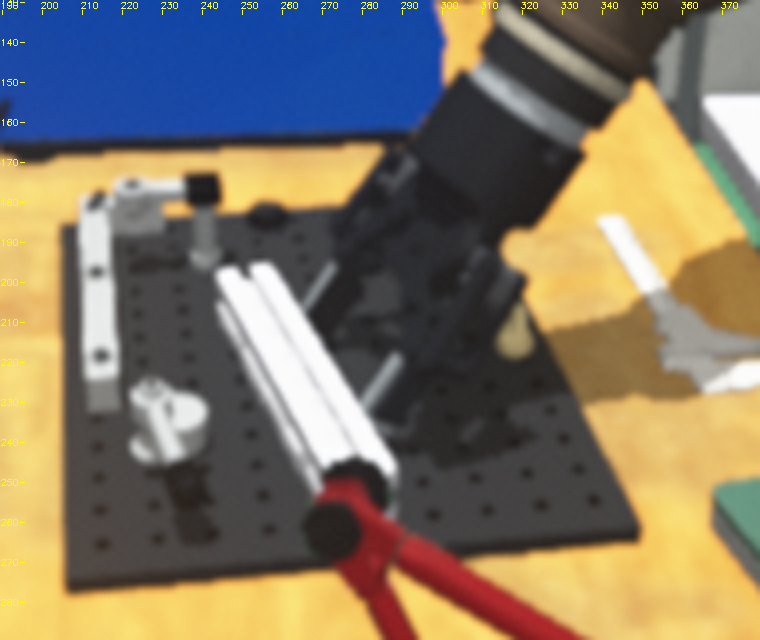

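```bash
cat >> plan.py <<'E'
def prof(l,f=3.7,off=(130,130),tag=None):
    s=s0
    w=world(s,np.array(l)/f+np.array(off)-.5,.042);pj=w2j(w)*1000
    m=np.array([(15,100),(15,-100),(-15,-100),(-15,100)])
    aa,c,_=fit(m,pj);u=np.array([np.sin(aa),-np.cos(aa)]);n=np.array([np.cos(aa),np.sin(aa)])
    print("prof c",c,"phi %.2f"%np.degrees(aa),"n.c %.1f"%(n@c),"right",c+100*u,"left",c-100*u,"res",np.abs(pj-c-m@_.T).max())
    return c,np.degrees(aa)
E
python3 - <<'E'
from plan import *
prof([(88,308),(500,218),(512,277),(98,370)])
st=state()
def n(p): p=np.radians(p);return np.array([np.cos(p),np.sin(p)])
c=np.array([18,58.8])
# target
ct=np.array([37.3,62.8])
cur=jl(ct-24.5*n(12.5),.025,12.5,55,.16,10,st=st)
E
```

```text
prof c [11.65 57.27] phi 9.69 n.c 21.1 right [ 28.47 -41.3 ] left [ -5.18 155.84] res 0.8800217929817364
d cm [-1.83 -0.25  1.53] rot [-1.6   0.21 -2.39] rows needed >=0.6
[-0.18, -0.03, 0.15] [-0.16, 0.02, -0.24]
[-0.37, -0.05, 0.31] [-0.32, 0.04, -0.48]
[-0.55, -0.08, 0.46] [-0.48, 0.06, -0.72]
[-0.73, -0.1, 0.61] [-0.64, 0.08, -0.95]
[-0.92, -0.13, 0.77] [-0.8, 0.11, -1.19]
[-1.1, -0.15, 0.92] [-0.96, 0.13, -1.43]
[-1.28, -0.18, 1.07] [-1.12, 0.15, -1.67]
[-1.46, -0.2, 1.22] [-1.28, 0.17, -1.91]
[-1.65, -0.23, 1.38] [-1.44, 0.19, -2.15]
[-1.83, -0.25, 1.53] [-1.6, 0.21, -2.39]
```

Run:
```python
from plan import *
st=state()
def n(p): p=np.radians(p);return np.array([np.cos(p),np.sin(p)])
ct=np.array([36.5,62.2])
cur=jl(ct-21.5*n(12.8),.025,12.8,55,.16,2,st=st)
```

```text
d cm [-2.01 -0.34  1.65] rot [-1.77  0.21 -2.63] rows needed >=0.6
[-1.0, -0.17, 0.83] [-0.89, 0.11, -1.32]
[-2.01, -0.34, 1.65] [-1.77, 0.21, -2.63]
```

Request:
step_arm:
  motion:
    - [8.5,[-0.2,-0.03,0.17],[-0.2,0,-0.3]]
    - [8.5,[-0.4,-0.07,0.33],[-0.35,0,-0.5]]
    - [8.5,[-0.6,-0.1,0.5],[-0.5,0.1,-0.8]]
    - [8.5,[-0.8,-0.14,0.66],[-0.7,0.1,-1.05]]
    - [8.5,[-1.0,-0.17,0.83],[-0.9,0.1,-1.3]]

```text
t: 4.52
eef_pos: [0.3706, 0.2189, 0.1564]
orientation: [[-0.789, -0.268, 0.553], [-0.219, 0.963, 0.154], [-0.574, 0.001, -0.819]]
force: [-1.9, -0.7, 1.5]
finger_gap: 0.994
```

Request:
step_arm:
  motion:
    - [8.5,[-0.2,-0.03,0.17],[-0.2,0,-0.3]]
    - [8.5,[-0.4,-0.07,0.33],[-0.35,0,-0.5]]
    - [8.5,[-0.6,-0.1,0.5],[-0.5,0.1,-0.8]]
    - [8.5,[-0.8,-0.14,0.66],[-0.7,0.1,-1.05]]
    - [8.5,[-1.0,-0.17,0.83],[-0.9,0.1,-1.3]]

```text
t: 4.93
eef_pos: [0.3835, 0.2207, 0.1554]
orientation: [[-0.783, -0.294, 0.547], [-0.241, 0.956, 0.169], [-0.573, 0.0, -0.82]]
force: [-1.3, -1.8, 2.2]
finger_gap: 1.001
```

```bash
python3 look.py 3 top
```

```text
t 4.98 q [ 32.28  -6.51 -56.27   6.21  -8.59  12.52] F [-0.62  0.24 -0.32] gap 0.998
tip w [471.53 247.98  24.37] jig [15.28 57.87] psi 17.2 c 55.0 ydir [-0.29  0.96  0.  ]
```

View pics/top3.png

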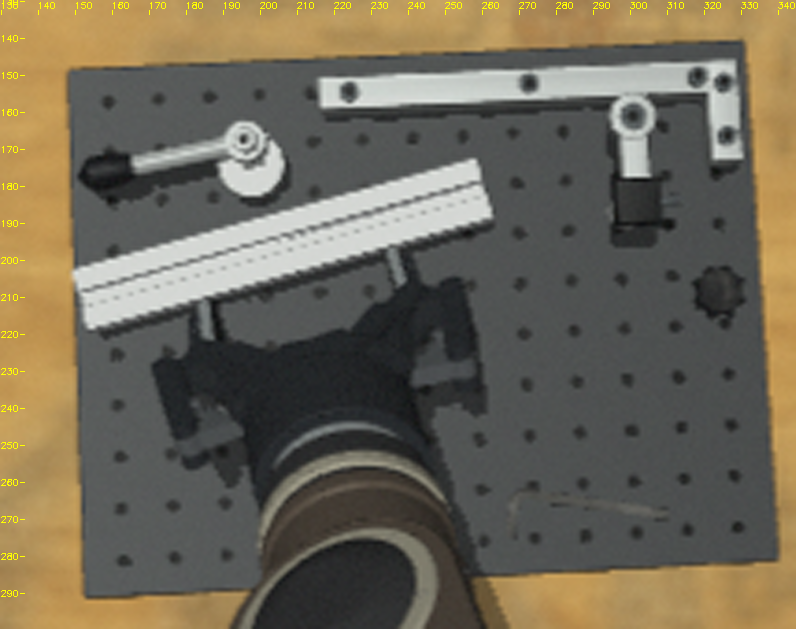

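Run:
```python
from plan import *
prof([(73,271),(477,159),(492,216),(89,330)])
```

```text
prof c [35.57 64.18] phi 12.99 n.c 49.1 right [ 58.05 -33.26] left [ 13.1  161.62] res 0.9993014269326324
```

Run:
```python
from plan import *
s=pickle.load(open("pics/side1.pkl","rb"))
def tri(pa,pb):
    A=[]
    def ray(s,uv):
        w0=world(s,uv,0)[0];w1=world(s,uv,.1)[0];d=w1-w0;return w0,d/np.linalg.norm(d)
    a0,ad=ray(s0,pa);b0,bd=ray(s,pb)
    t=np.linalg.lstsq(np.c_[ad,-bd],b0-a0,rcond=None)[0]
    p,q=a0+ad*t[0],b0+bd*t[1];print("tri",(p+q)/2*1000,"miss",np.linalg.norm(p-q)*1000)
# red arm end joint: top (15,305),(40,312) side crop (350,490),(330,530)
tri(np.array([15,300])/1.5625,np.array([350,485])/4+[190,130]-.5)
tri(np.array([42,312])/1.5625,np.array([350,485])/4+[190,130]-.5)
tri(np.array([15,300])/1.5625,np.array([332,530])/4+[190,130]-.5)
# pole base & box
print(world(s,np.array([[620,590],[665,480],[475,400+85]])/1.5625,0)*1000)
tri(np.array([45,352])/1.5625,np.array([480,490])/1.5625)
st=state();show(*st,.16)
```

```text
tri [473.46 533.6  178.32] miss 6.711043915436527
tri [467.74 514.07 163.45] miss 1.0486485258651088
tri [476.86 539.17 165.91] miss 1.9525244745639674
[[315.1  580.16   0.  ]
 [225.62 457.5    0.  ]
 [418.86 452.19   0.  ]]
tri [430.87 542.8   83.48] miss 0.6931328460514912
t 4.98 q [ 32.28  -6.51 -56.27   6.21  -8.59  12.52] F [-0.62  0.24 -0.32] gap 0.998
tip w [471.53 247.98  24.37] jig [15.28 57.87] psi 17.2 c 55.0 ydir [-0.29  0.96  0.  ]
```

Run:
```python
from plan import *
im=s0["pixels"][150:384,0:150,::-1];cv2.imwrite("pics/c3.png",cv2.resize(im,None,fx=2.5,fy=2.5,interpolation=cv2.INTER_CUBIC))
```

```text
(no output)
```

View pics/c3.png

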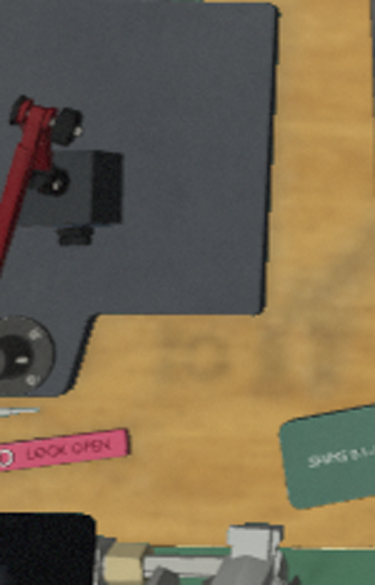

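Run:
```python
from plan import *
st=state()
print("A");A=jl((-12,55),.09,13,55,.173,1,st=st)
print("B");B=jl((12,191),.09,13,55,.173,4,st=(None,*A))
print("C");C=jl((12,191),.026,13,55,.173,2,st=(None,*B))
```

```text
A
d cm [-1.52  0.31 -8.24] rot [-0.06 -0.02 -0.14] rows needed >=2.0
[-1.52, 0.31, -8.24] [-0.06, -0.02, -0.14]
B
d cm [-4.42 12.71  3.1 ] rot [0. 0. 0.] rows needed >=3.3
[-1.11, 3.18, 0.77] [0.0, 0.0, 0.0]
[-2.21, 6.36, 1.55] [0.0, 0.0, 0.0]
[-3.32, 9.53, 2.32] [0.0, 0.0, 0.0]
[-4.42, 12.71, 3.1] [0.0, 0.0, 0.0]
C
d cm [3.67 0.   5.24] rot [0. 0. 0.] rows needed >=1.5
[1.84, 0.0, 2.62] [0.0, 0.0, 0.0]
[3.67, 0.0, 5.24] [0.0, 0.0, 0.0]
```

Request:
step_arm:
  motion:
    - [8.5,[0,0,-3],[0,0,0]]
    - [4,[0,0,-6],[0,0,0]]
    - [0,[-0.8,0.2,-8.2],[0,0,0]]
    - [0,[-1.5,0.3,-8.2],[0,0,0]]
    - [0,[-1.5,0.3,-8.2],[0,0,0]]

```text
t: 5.4
eef_pos: [0.3506, 0.2144, 0.2338]
orientation: [[-0.78, -0.294, 0.552], [-0.239, 0.956, 0.172], [-0.578, 0.002, -0.816]]
force: [0.6, -0.2, 0.2]
finger_gap: 0.45
```

Request:
step_arm:
  motion:
    - [0,[-1.1,3.2,0.8],[0,0,0]]
    - [0,[-2.2,6.4,1.5],[0,0,0]]
    - [0,[-3.3,9.5,2.3],[0,0,0]]
    - [0,[-4.4,12.7,3.1],[0,0,0]]
    - [0,[-4.4,12.7,3.1],[0,0,0]]

```text
t: 5.82
eef_pos: [0.3645, 0.3555, 0.2299]
orientation: [[-0.783, -0.297, 0.547], [-0.243, 0.955, 0.172], [-0.573, 0.002, -0.82]]
force: [0.5, 0.7, 0.3]
finger_gap: 0.0
```

```bash
sed -i 's/show(\*state(),.16)/show(*state(),.173)/' look.py; python3 look.py 4 top side
```

```text
t 5.92 q [ 48.13  -3.73 -42.04  20.95 -17.11  26.18] F [ 0.44 -0.59 -0.3 ] gap 0.001
tip w [457.65 380.54  86.73] jig [ 11.32 191.09] psi 17.1 c 55.2 ydir [-0.3   0.96 -0.  ]
```

View pics/top4.png

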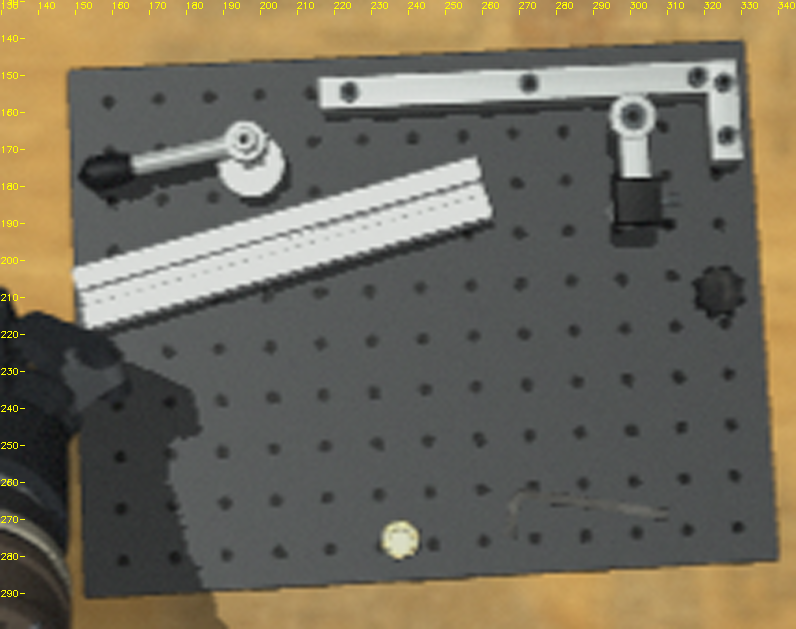

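View pics/side4.png

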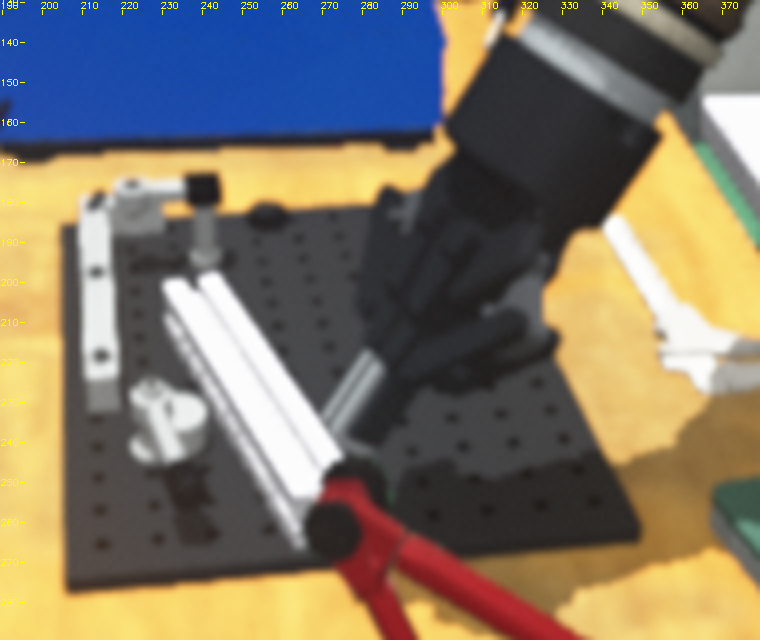

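Request:
step_arm:
  motion:
    - [0,[1.2,0,1.6],[0,0,0]]
    - [0,[2.3,0,3.3],[0,0,0]]
    - [0,[3.4,0,4.9],[0,0,0]]
    - [0,[3.4,0,4.9],[0,0,0]]
    - [0,[3.4,0,4.9],[0,0,0]]

```text
t: 6.33
eef_pos: [0.3629, 0.349, 0.1695]
orientation: [[-0.785, -0.293, 0.545], [-0.242, 0.956, 0.165], [-0.57, -0.002, -0.822]]
force: [0.2, 0.7, 0.1]
finger_gap: 0.004
```

```bash
sed -i 's/130,130,345,300,3.7/100,130,345,300,3.2/' look.py; python3 look.py 5 top
```

```text
t 6.38 q [ 47.98   0.2  -46.9   12.03 -17.12  26.18] F [ 0.17 -0.84  0.86] gap -0.003
tip w [458.17 378.76  29.2 ] jig [ 11.71 189.28] psi 17.0 c 55.1 ydir [-0.29  0.96 -0.  ]
```

View pics/top5.png

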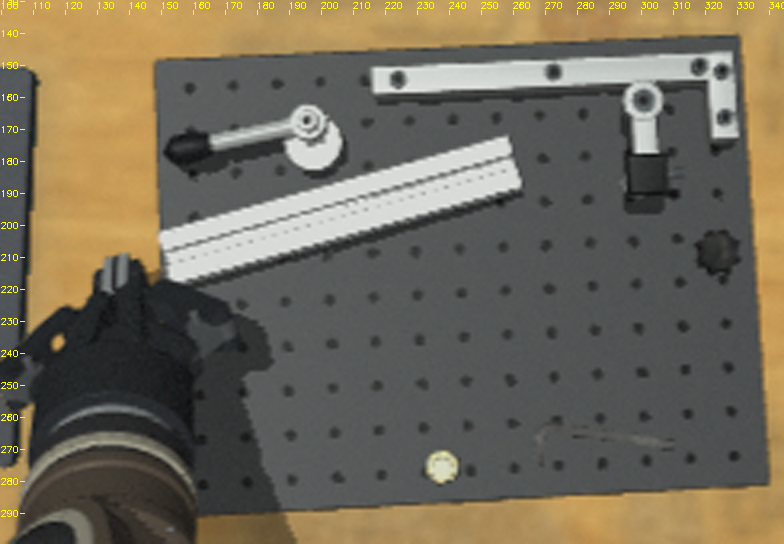

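Request:
step_arm:
  motion:
    - [0,[0.2,-0.8,0.3],[0,0,0.1]]
    - [0,[0.2,-1.5,0.3],[0,0,0.1]]
    - [0,[0.2,-2.2,0.3],[0,0,0.1]]
    - [0,[0.2,-2.9,0.3],[0,0,0.1]]
    - [0,[0.2,-3.6,0.3],[0,0,0.1]]

```text
t: 6.8
eef_pos: [0.3746, 0.3157, 0.1686]
orientation: [[-0.783, -0.293, 0.548], [-0.238, 0.956, 0.17], [-0.574, 0.002, -0.819]]
force: [-0.6, 2.3, 1.9]
finger_gap: -0.001
```

```bash
python3 look.py 6 top
```

```text
t 6.85 q [ 43.73  -1.62 -49.4   10.19 -14.93  22.5 ] F [ 0.51 -1.17 -0.97] gap 0.002
tip w [469.49 343.86  26.53] jig [ 20.4  153.64] psi 17.0 c 55.0 ydir [-0.29  0.96  0.  ]
```

View pics/top6.png

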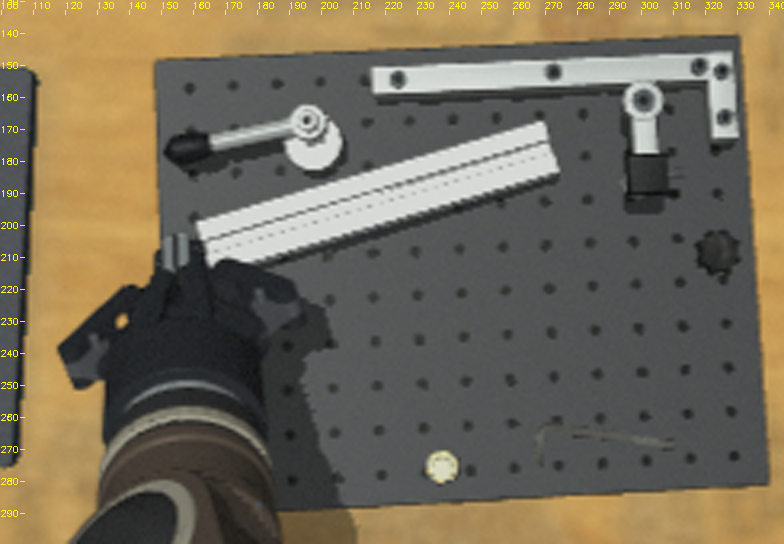

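Run:
```python
from plan import *
s=pickle.load(open("pics/top6.pkl","rb"))
crop(s,"pics/c6.png",150,150,290,225,5.7)
```

```text
(no output)
```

View pics/c6.png

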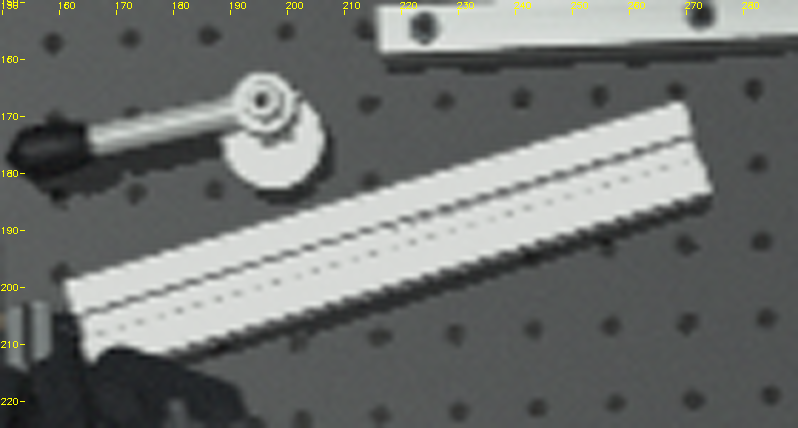

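Run:
```python
from plan import *
c,ph=prof([(65,282),(685,102),(711,190),(91,370)],5.7,(150,150))
```

```text
prof c [42.64 43.33] phi 13.56 n.c 51.6 right [ 66.09 -53.89] left [ 19.19 140.54] res 0.8737536197824056
```

Request:
step_arm:
  motion:
    - [0,[0.02,-0.6,-0.01],[0,0,0]]
    - [0,[0.04,-1.2,-0.02],[0,0,0]]
    - [0,[0.06,-1.9,-0.04],[0,0,0]]
    - [0,[0.08,-2.6,-0.06],[0,0,0]]
    - [0,[0.1,-3.3,-0.07],[0,0,0]]

```text
t: 7.27
eef_pos: [0.3829, 0.2838, 0.1679]
orientation: [[-0.784, -0.293, 0.548], [-0.239, 0.956, 0.169], [-0.573, 0.002, -0.819]]
force: [-0.3, 1.8, 1.4]
finger_gap: -0.002
```

```bash
sed -i 's/100,130,345,300,3.2/150,140,340,230,4.2/' look.py; python3 look.py 7 top
```

```text
t 7.32 q [ 39.71  -3.34 -51.28   9.28 -12.79  19.  ] F [ 0.28 -1.05 -0.68] gap -0.001
tip w [477.53 311.7   25.65] jig [ 26.01 120.97] psi 17.0 c 55.1 ydir [-0.29  0.96  0.  ]
```

View pics/top7.png

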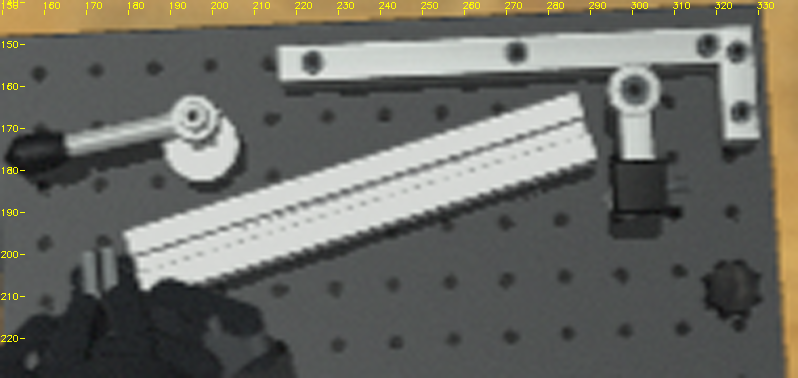

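Run:
```python
from plan import *
c,ph=prof([(124,233),(577,92),(597,156),(144,297)],4.2,(150,140))
```

```text
prof c [50.2  11.55] phi 14.66 n.c 51.5 right [ 75.51 -85.19] left [ 24.9 108.3] res 0.8945345549939301
```

Request:
step_arm:
  motion:
    - [0,[-0.05,-0.5,0.03],[0,0,0]]
    - [0,[-0.1,-1.0,0.06],[0,0,0]]
    - [0,[-0.15,-1.5,0.1],[0,0,0]]
    - [0,[-0.2,-2.0,0.14],[0,0,0]]
    - [0,[-0.25,-2.5,0.17],[0,0,0]]

```text
t: 7.73
eef_pos: [0.393, 0.2608, 0.1675]
orientation: [[-0.784, -0.292, 0.547], [-0.239, 0.956, 0.168], [-0.572, 0.001, -0.82]]
force: [0.4, 0.9, -0.0]
finger_gap: -0.001
```

```bash
python3 look.py 8 top
```

```text
t 7.78 q [ 36.32  -4.06 -52.07   8.61 -10.92  16.09] F [-0.66 -0.38  0.07] gap -0.002
tip w [487.82 289.17  25.59] jig [34.59 97.73] psi 17.0 c 55.1 ydir [-0.29  0.96  0.  ]
```

View pics/top8.png

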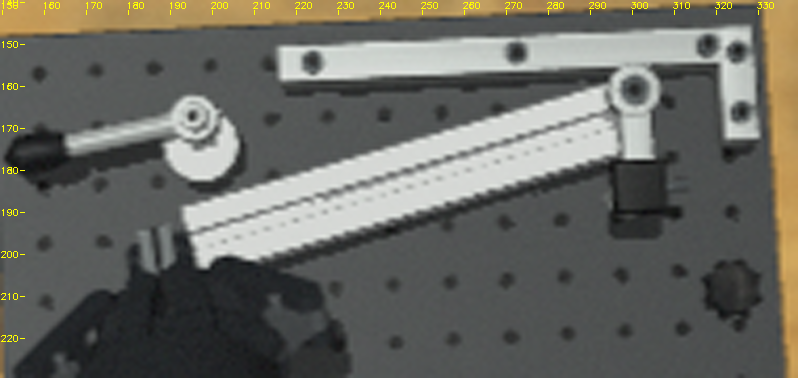

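```bash
cat >> plan.py <<'E'
def prof2(lc,far,near=None,f=4.2,off=(150,140)):
    """left-far top corner, another far-edge point, optional near edge pts"""
    w=w2j(world(s0,np.array([lc,far])/f+np.array(off)-.5,.042))*1000
    d=w[1]-w[0];ph=np.arctan2(d[0],-d[1])
    if near is not None:
        v=w2j(world(s0,np.array(near)/f+np.array(off)-.5,.042))*1000;e=v[1]-v[0];print("near phi %.2f"%np.degrees(np.arctan2(e[0],-e[1])))
    u=np.array([np.sin(ph),-np.cos(ph)]);n=np.array([np.cos(ph),np.sin(ph)])
    c=w[0]-15*n+100*u
    print("prof c",c,"phi %.2f"%np.degrees(ph),"n.c %.1f"%(n@c),"right",c+100*u,"left",c-100*u,"RF corner",c+100*u+15*n,"collar gap %.1f"%(n@(c-[45,-103])-15-9))
    return c,np.degrees(ph)
E
python3 - <<'E'
from plan import *
prof2((182,208),(600,82),[(280,265),(612,158)])
prof2((124,233),(577,92))
E
```

```text
near phi 15.17
prof c [ 57.89 -13.27] phi 14.21 n.c 52.9 right [  82.44 -110.21] left [33.34 83.67] RF corner [  96.98 -106.53] collar gap 10.5
prof c [49.42 11.44] phi 14.72 n.c 50.7 right [ 74.83 -85.28] left [ 24.01 108.15] RF corner [ 89.33 -81.47] collar gap 9.3
```

Request:
step_arm:
  motion:
    - [0,[-0.06,-0.4,0.04],[0,0,0]]
    - [0,[-0.12,-0.8,0.08],[0,0,0]]
    - [0,[-0.18,-1.2,0.13],[0,0,0]]
    - [0,[-0.25,-1.6,0.17],[0,0,0]]
    - [0,[-0.3,-2.0,0.21],[0,0,0]]

```text
t: 8.2
eef_pos: [0.4024, 0.243, 0.1677]
orientation: [[-0.784, -0.293, 0.547], [-0.239, 0.956, 0.169], [-0.573, 0.001, -0.82]]
force: [-0.5, 1.7, -0.5]
finger_gap: -0.002
```

```bash
python3 look.py 9 top
```

```text
t 8.25 q [ 33.49  -4.42 -52.46   8.12  -9.33  13.69] F [-1.08  0.43 -0.38] gap 0.000
tip w [497.32 271.63  25.89] jig [42.76 79.53] psi 17.0 c 55.0 ydir [-0.29  0.96  0.  ]
```

View pics/top9.png

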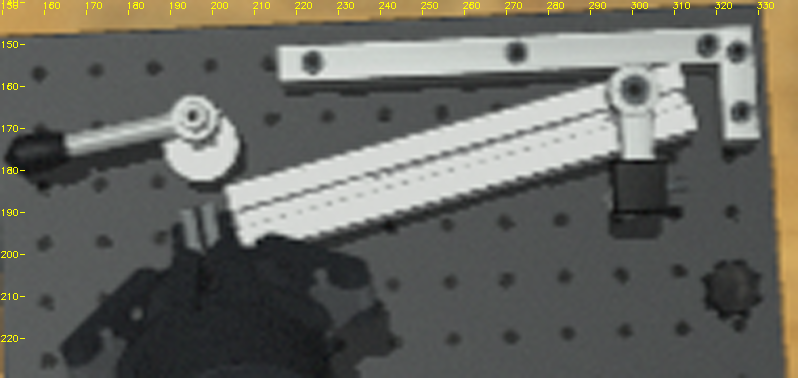

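Run:
```python
from plan import *
prof2((226,187),(600,85),[(310,246),(697,128)])
print(w2j(world(s0,np.array([(683,65),(697,128)])/4.2+np.array([150,140])-.5,.042))*1000)
```

```text
near phi 14.27
prof c [ 63.2  -32.28] phi 12.69 n.c 54.6 right [  85.16 -129.84] left [41.24 65.28] RF corner [  99.8  -126.54] collar gap 9.3
[[  98.94 -127.72]
 [  71.61 -132.  ]]
```

Request:
step_arm:
  motion:
    - [0,[0,-0.3,0],[0,0,0]]
    - [0,[0,-0.6,0],[0,0,0]]
    - [0,[0,-0.9,0],[0,0,0]]
    - [0,[0,-1.2,0],[0,0,0]]
    - [0,[0,-1.2,0],[0,0,0]]

```text
t: 8.67
eef_pos: [0.4058, 0.2314, 0.1677]
orientation: [[-0.784, -0.292, 0.548], [-0.239, 0.956, 0.168], [-0.573, 0.001, -0.82]]
force: [-0.1, 1.5, -0.6]
finger_gap: 0.001
```

```bash
python3 look.py 10 top
```

```text
t 8.72 q [ 31.9   -4.82 -52.86   7.91  -8.43  12.37] F [ 0.41 -0.31 -0.43] gap 0.001
tip w [500.6  260.61  25.96] jig [45.21 68.3 ] psi 17.1 c 55.0 ydir [-0.29  0.96  0.  ]
```

View pics/top10.png

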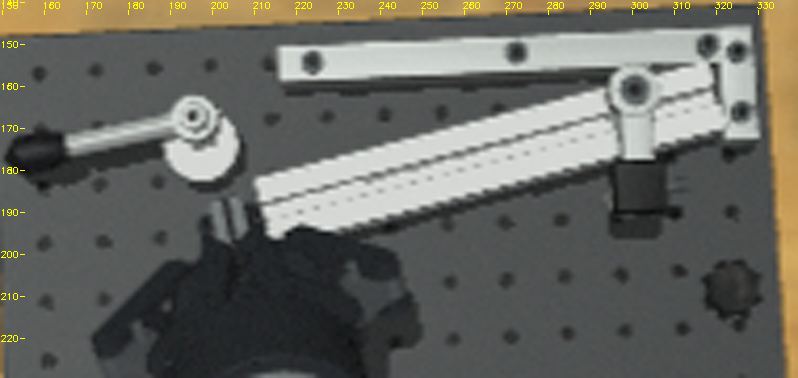

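Run:
```python
from plan import *
prof2((254,178),(600,92),[(340,238),(724,130)])
print(w2j(world(s0,np.array([(254,178),(711,65),(724,130)])/4.2+np.array([150,140])-.5,.042))*1000)
```

```text
near phi 13.01
prof c [ 64.15 -44.32] phi 11.38 n.c 54.1 right [  83.88 -142.36] left [44.42 53.71] RF corner [  98.58 -139.4 ] collar gap 6.4
[[  59.12   56.67]
 [  98.4  -139.71]
 [  70.21 -143.48]]
```

Run:
```python
from plan import *
st=state()
o,p,M=st
A=(p+M@[0,.006,-.075],M)
print("B");B=jl((22,-16.5),.075,12,55,.16,4,st=(None,*A))
print("C");C=jl((22,-16.5),.026,12,55,.16,2,st=(None,*B))
```

```text
B
d cm [ 0.58 -8.23  2.41] rot [ 0.46 -0.04  0.53] rows needed >=2.1
[0.14, -2.06, 0.6] [0.11, -0.01, 0.13]
[0.29, -4.11, 1.2] [0.23, -0.02, 0.26]
[0.43, -6.17, 1.81] [0.34, -0.03, 0.4]
[0.58, -8.23, 2.41] [0.46, -0.04, 0.53]
C
d cm [2.81 0.   4.01] rot [0. 0. 0.] rows needed >=1.2
[1.41, 0.0, 2.01] [0.0, 0.0, 0.0]
[2.81, 0.0, 4.01] [0.0, 0.0, 0.0]
```

Request:
step_arm:
  motion:
    - [0,[0,0.6,0],[0,0,0]]
    - [0,[0,0.6,-2.5],[0,0,0]]
    - [0,[0,0.6,-5],[0,0,0]]
    - [4,[0,0.6,-7.5],[0,0,0]]
    - [8.5,[0,0.6,-7.5],[0,0,0]]

```text
t: 9.13
eef_pos: [0.3625, 0.2254, 0.2329]
orientation: [[-0.781, -0.293, 0.551], [-0.238, 0.956, 0.171], [-0.577, 0.003, -0.817]]
force: [0.7, 0.3, 0.9]
finger_gap: 0.275
```

Request:
step_arm:
  motion:
    - [8.5,[0,-2.0,0],[0.1,0,0.1]]
    - [8.5,[0.2,-4.1,0.6],[0.2,0,0.3]]
    - [8.5,[0.4,-6.2,1.5],[0.3,0,0.4]]
    - [8.5,[0.6,-8.2,2.4],[0.5,0,0.5]]
    - [8.5,[0.6,-8.2,2.4],[0.5,0,0.5]]

```text
t: 9.55
eef_pos: [0.3956, 0.1471, 0.2039]
orientation: [[-0.788, -0.278, 0.549], [-0.229, 0.961, 0.157], [-0.571, -0.002, -0.821]]
force: [-1.1, -0.2, 0.0]
finger_gap: 0.976
```

Request:
step_arm:
  motion:
    - [8.5,[1.0,0,1.3],[0,0,0]]
    - [8.5,[1.9,0,2.7],[0,0,0]]
    - [8.5,[2.8,0,4.0],[0,0,0]]
    - [8.5,[2.8,0,4.0],[0,0,0]]
    - [8.5,[2.8,0,4.0],[0,0,0]]

```text
t: 9.97
eef_pos: [0.3948, 0.1493, 0.1561]
orientation: [[-0.788, -0.281, 0.548], [-0.231, 0.96, 0.16], [-0.571, -0.001, -0.821]]
force: [0.1, 0.1, 1.5]
finger_gap: 0.995
```

```bash
python3 look.py 11 top
python3 - <<'E'
from plan import *
show(*state(),.16)
E
```

```text
t 10.02 q [ 21.58  -9.48 -58.5    6.17  -3.03   4.28] F [ 0.3  -0.04  0.12] gap 0.998
tip w [490.47 177.24  15.36] jig [ 28.89 -14.09] psi 16.3 c 55.1 ydir [-0.28  0.96 -0.  ]
t 10.02 q [ 21.58  -9.48 -58.5    6.17  -3.03   4.28] F [ 0.3  -0.04  0.12] gap 0.998
tip w [483.33 175.15  26.02] jig [ 21.61 -15.64] psi 16.3 c 55.1 ydir [-0.28  0.96 -0.  ]
```

View pics/top11.png

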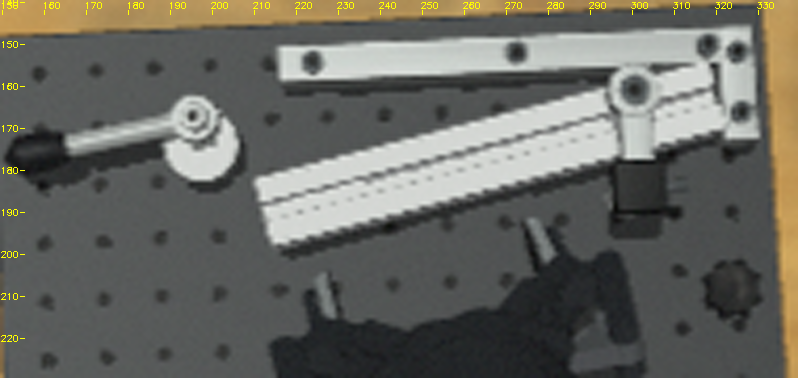

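Run:
```python
from plan import *
st=state()
def tip(ph,rf=(98.6,-140),extra=0,s=137):
    p=np.radians(ph);n=np.array([np.cos(p),np.sin(p)]);u=np.array([np.sin(p),-np.cos(p)])
    return np.array(rf)-(36.5-extra)*n-s*u
cur=st
for ph,e in ((11.8,0),(6,0),(0,1)):
    print(ph,tip(ph,extra=e)); cur=(None,*jl(tip(ph,extra=e),.025,ph,55,.16,5,st=cur))
```

```text
11.8 [ 34.86 -13.36]
d cm [-1.02 -0.02  0.85] rot [ 0.12 -0.08  0.24] rows needed >=0.3
[-0.2, -0.0, 0.17] [0.02, -0.02, 0.05]
[-0.41, -0.01, 0.34] [0.05, -0.03, 0.1]
[-0.61, -0.01, 0.51] [0.07, -0.05, 0.14]
[-0.82, -0.02, 0.68] [0.09, -0.07, 0.19]
[-1.02, -0.02, 0.85] [0.12, -0.08, 0.24]
6 [47.98 -7.57]
d cm [-1.19  1.23  0.83] rot [ 3.33 -0.    4.75] rows needed >=0.8
[-0.24, 0.25, 0.17] [0.67, -0.0, 0.95]
[-0.48, 0.49, 0.33] [1.33, -0.0, 1.9]
[-0.71, 0.74, 0.5] [2.0, -0.0, 2.85]
[-0.95, 0.98, 0.67] [2.66, -0.0, 3.8]
[-1.19, 1.23, 0.83] [3.33, -0.0, 4.75]
0 [63.1 -3. ]
d cm [-1.31  1.26  0.92] rot [3.44 0.   4.91] rows needed >=0.8
[-0.26, 0.25, 0.18] [0.69, 0.0, 0.98]
[-0.52, 0.5, 0.37] [1.38, 0.0, 1.97]
[-0.79, 0.75, 0.55] [2.06, 0.0, 2.95]
[-1.05, 1.0, 0.73] [2.75, 0.0, 3.93]
[-1.31, 1.26, 0.92] [3.44, 0.0, 4.91]
```

Request:
step_arm:
  motion:
    - [8.5,[-0.2,0,0.17],[0,0,0]]
    - [8.5,[-0.4,0,0.34],[0,0,0.1]]
    - [8.5,[-0.6,0,0.5],[0,0,0.1]]
    - [8.5,[-0.8,0,0.68],[0.1,0,0.2]]
    - [8.5,[-1.0,0,0.85],[0.1,0,0.2]]

```text
t: 10.43
eef_pos: [0.4084, 0.1529, 0.1563]
orientation: [[-0.787, -0.277, 0.551], [-0.227, 0.961, 0.159], [-0.574, -0.0, -0.819]]
force: [-0.2, -0.1, -0.1]
finger_gap: 0.997
```

Request:
step_arm:
  motion:
    - [8.5,[-0.25,0.25,0.17],[0.7,0,0.95]]
    - [8.5,[-0.5,0.5,0.33],[1.3,0,1.9]]
    - [8.5,[-0.7,0.75,0.5],[2,0,2.85]]
    - [8.5,[-0.95,1.0,0.67],[2.7,0,3.8]]
    - [8.5,[-1.2,1.2,0.83],[3.3,0,4.75]]

```text
t: 10.85
eef_pos: [0.4186, 0.1687, 0.1558]
orientation: [[-0.807, -0.177, 0.564], [-0.145, 0.984, 0.102], [-0.573, 0.0, -0.82]]
force: [-0.3, 0.0, -0.8]
finger_gap: 0.993
```

```bash
sed -i 's/.173)/.16)/' look.py; python3 look.py 12 top
```

```text
t 10.90 q [ 24.1   -5.55 -55.39   5.98  -7.9   11.5 ] F [-0.51 -0.35 -0.1 ] gap 0.993
tip w [509.36 185.4   24.95] jig [48.34 -7.36] psi 10.2 c 55.0 ydir [-0.18  0.98  0.  ]
```

View pics/top12.png

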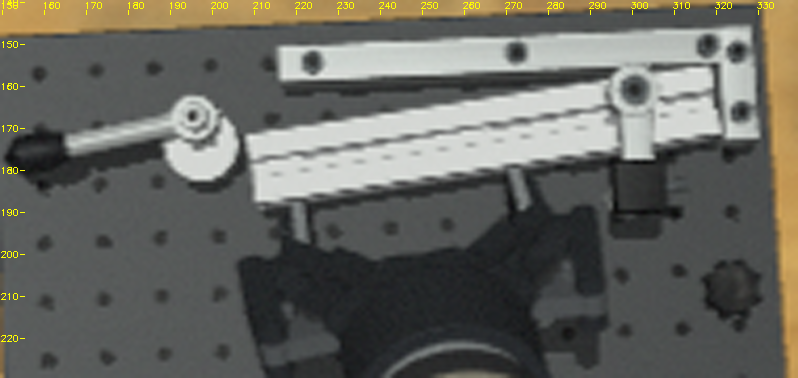

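Run:
```python
from plan import *
prof2((246,136),(600,80),[(258,203),(722,136)])
print(w2j(world(s0,np.array([(246,136),(713,66),(722,136)])/4.2+np.array([150,140])-.5,.042))*1000)
print(w2j(world(s0,np.array([(240,150),(280,81)])/4.2+np.array([150,140])-.5,.032))*1000)
```

```text
near phi 5.54
prof c [ 73.38 -41.78] phi 6.42 n.c 68.2 right [  84.56 -141.15] left [62.2  57.59] RF corner [  99.47 -139.48] collar gap 11.0
[[  77.1    59.27]
 [  97.93 -140.54]
 [  67.68 -142.46]]
[[ 72.61  62.62]
 [101.57  44.3 ]]
```

Request:
step_arm:
  motion:
    - [8.5,[-0.26,0.22,0.18],[0.7,0,1.0]]
    - [8.5,[-0.5,0.44,0.36],[1.4,0,2.0]]
    - [8.5,[-0.75,0.65,0.54],[2.05,0,2.95]]
    - [8.5,[-1.0,0.87,0.72],[2.75,0,3.95]]
    - [8.5,[-1.25,1.1,0.9],[3.45,0,4.9]]

```text
t: 11.32
eef_pos: [0.432, 0.1822, 0.1557]
orientation: [[-0.817, -0.073, 0.571], [-0.06, 0.997, 0.042], [-0.573, -0.0, -0.82]]
force: [-0.4, -0.1, -0.4]
finger_gap: 0.994
```

```bash
python3 look.py 13 top
```

```text
t 11.37 q [ 26.08  -3.08 -52.95   7.14 -12.36  18.25] F [-0.17 -0.46  0.14] gap 0.996
tip w [524.   189.22  24.8 ] jig [63.22 -4.64] psi 4.2 c 55.0 ydir [-0.07  1.   -0.  ]
```

View pics/top13.png

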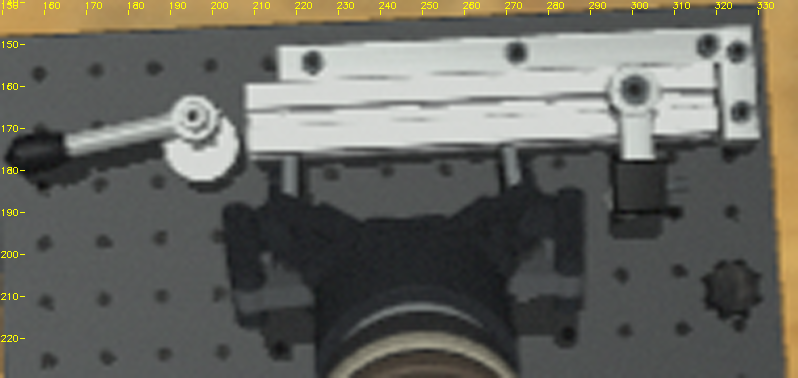

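Request:
step_arm:
  motion:
    - [8.5,[-0.06,0,0.04],[0,0,0]]
    - [8.5,[-0.12,0,0.08],[0,0,0]]
    - [8.5,[-0.18,0,0.12],[0,0,0]]
    - [8.5,[-0.25,0,0.17],[0,0,0]]
    - [8.5,[-0.25,0,0.17],[0,0,0]]

```text
t: 11.78
eef_pos: [0.4335, 0.182, 0.1556]
orientation: [[-0.818, -0.077, 0.569], [-0.063, 0.997, 0.044], [-0.571, 0.0, -0.821]]
force: [-18.2, 0.5, 13.8]
finger_gap: 0.996
```

```bash
python3 look.py 14 top side
python3 - <<'E'
from h import *
s=pickle.load(open("pics/top14.pkl","rb"));crop(s,"pics/c14.png",200,140,335,190,5.9)
E
```

```text
t 11.88 q [ 25.89  -2.98 -52.87   7.18 -12.07  17.92] F [-17.61   1.49  13.08] gap 0.997
tip w [524.56 189.03  24.32] jig [63.77 -4.87] psi 4.4 c 55.2 ydir [-0.08  1.    0.  ]
```

View pics/c14.png

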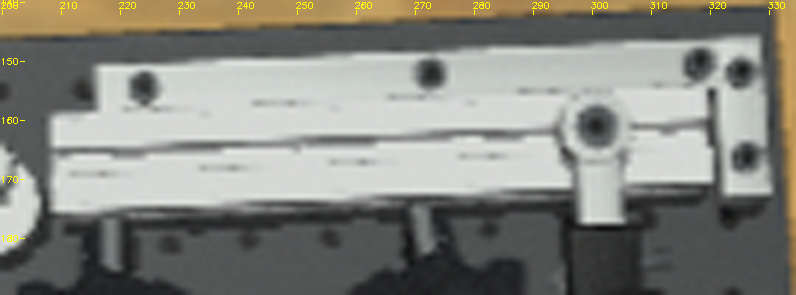

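View pics/side14.png

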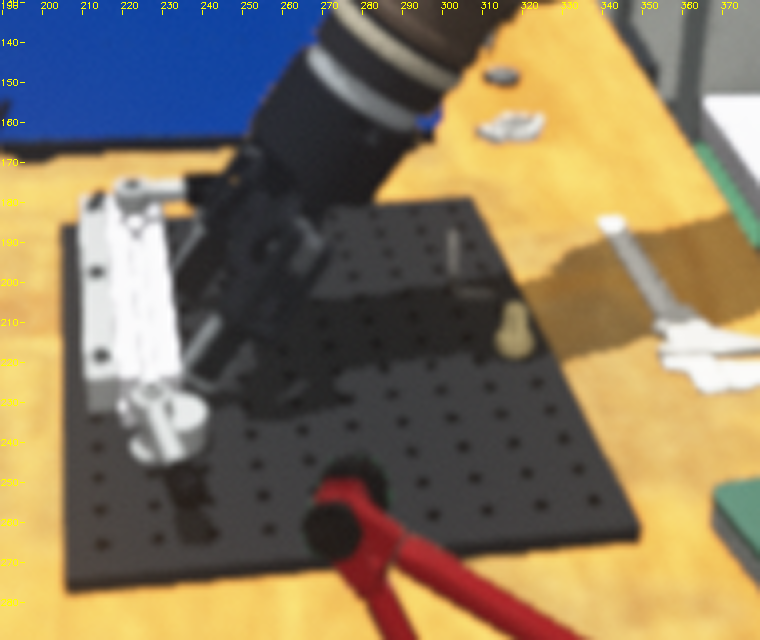

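```bash
cat > lev.py <<'E'
from plan import *
PS=-8;C=50.;ZT=.034;RHO=50
def S(th,extra=0.,rho=RHO):
    t=np.radians(th);h=np.array([-np.sin(t),np.cos(t)]);tt=np.array([-np.cos(t),-np.sin(t)])
    d=np.radians(PS)-np.arctan2(tt[1],tt[0]);sp=14.4*abs(np.cos(d))+14*abs(np.sin(d))
    return np.array([85,80.7])+rho*h-tt*(sp+5-extra)
def tipof(s,z=ZT):
    p=np.radians(PS);return s+np.array([np.cos(p),np.sin(p)])*(.039-z)*1000/np.tan(np.radians(C))
E
python3 - <<'E'
from lev import *
for th in (7.5,30,50,70,90): print(th,tipof(S(th)))
o,p,M=state()
A=(p+M@[.41e-2,0,-.29e-2]+M@[0,0,-.09],M)
q=tipof(S(7.5,-12))
print("start",q,j2w(q/1000))
print("B");B=jl(q,.10,PS,C,.173,8,st=(None,*A))
print("Cc");Cc=jl(q,ZT,PS,C,.173,2,st=(None,*B))
# check
E
```

```text
7.5 [105.05 132.64]
30 [ 85.78 135.9 ]
50 [ 66.6  131.03]
70 [ 49.59 117.6 ]
90 [ 39.15 100.98]
start [116.95 134.21] [[0.57 0.33]]
B
d cm [-7.66 15.47  4.97] rot [ 4.95 -5.15  6.45] rows needed >=4.3
[-0.96, 1.93, 0.62] [0.62, -0.64, 0.81]
[-1.91, 3.87, 1.24] [1.24, -1.29, 1.61]
[-2.87, 5.8, 1.86] [1.86, -1.93, 2.42]
[-3.83, 7.74, 2.48] [2.47, -2.58, 3.22]
[-4.79, 9.67, 3.11] [3.09, -3.22, 4.03]
[-5.74, 11.6, 3.73] [3.71, -3.87, 4.83]
[-6.7, 13.54, 4.35] [4.33, -4.51, 5.64]
[-7.66, 15.47, 4.97] [4.95, -5.15, 6.45]
Cc
d cm [4.24 0.   5.06] rot [0. 0. 0.] rows needed >=1.6
[2.12, 0.0, 2.53] [0.0, 0.0, 0.0]
[4.24, 0.0, 5.06] [0.0, 0.0, 0.0]
```

Request:
step_arm:
  motion:
    - [8.5,[0.2,0,-0.15],[0,0,0]]
    - [8.5,[0.5,0,-0.35],[0,0,0]]
    - [4,[0.5,0,-3],[0,0,0]]
    - [0,[0.5,0,-6],[0,0,0]]
    - [0,[0.4,0,-9.3],[0,0,0]]

```text
t: 12.3
eef_pos: [0.3773, 0.1773, 0.2293]
orientation: [[-0.819, -0.074, 0.569], [-0.062, 0.997, 0.041], [-0.571, -0.001, -0.821]]
force: [0.4, 0.2, 0.4]
finger_gap: 0.6
```

```bash
python3 look.py 15 top
python3 - <<'E'
from lev import *
show(*state(),.173)
q=tipof(S(7.5,-12))
B=jl(q,.10,PS,C,.173,5)
E
```

```text
t 12.35 q [ 29.32 -15.57 -50.84  22.12 -14.04  20.93] F [ 0.26 -1.3   3.67] gap 0.511
tip w [468.7  184.75 104.39] jig [ 7.74 -4.97] psi 4.4 c 54.8 ydir [-0.07  1.    0.  ]
t 12.35 q [ 29.32 -15.57 -50.84  22.12 -14.04  20.93] F [ 0.26 -1.3   3.67] gap 0.511
tip w [476.17 185.33  93.77] jig [15.24 -4.95] psi 4.4 c 54.8 ydir [-0.07  1.    0.  ]
d cm [-7.3  15.49  5.5 ] rot [ 4.97 -4.8   6.3 ] rows needed >=4.3
[-1.46, 3.1, 1.1] [0.99, -0.96, 1.26]
[-2.92, 6.19, 2.2] [1.99, -1.92, 2.52]
[-4.38, 9.29, 3.3] [2.98, -2.88, 3.78]
[-5.84, 12.39, 4.4] [3.97, -3.84, 5.04]
[-7.3, 15.49, 5.5] [4.97, -4.8, 6.3]
```

View pics/top15.png

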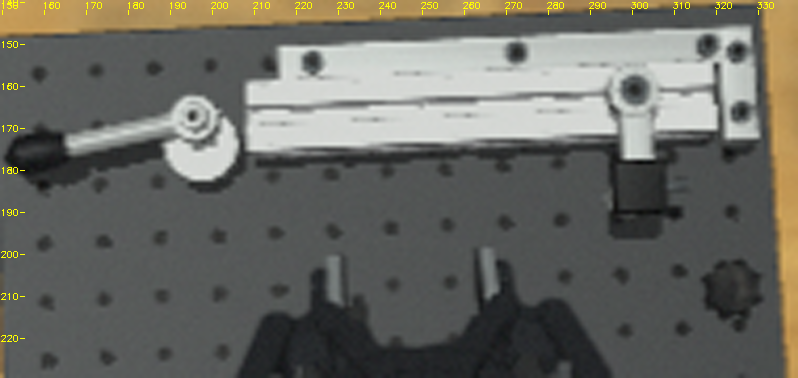

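Request:
step_arm:
  motion:
    - [0,[-1.5,3.1,1.1],[1,-1,1.3]]
    - [0,[-2.9,6.2,2.2],[2,-1.9,2.5]]
    - [0,[-4.4,9.3,3.3],[3,-2.9,3.8]]
    - [0,[-5.8,12.4,4.4],[4,-3.8,5]]
    - [0,[-7.3,15.5,5.5],[5,-4.8,6.3]]

```text
t: 12.77
eef_pos: [0.4583, 0.3408, 0.2264]
orientation: [[-0.766, 0.066, 0.639], [0.049, 0.998, -0.044], [-0.641, -0.002, -0.768]]
force: [0.5, 0.6, 0.5]
finger_gap: -0.002
```

```bash
sed -i 's/150,140,340,230,4.2/110,120,300,230,4.2/' look.py; python3 look.py 16 top side
python3 - <<'E'
from lev import *
show(*state(),.173)
q=tipof(S(7.5,-12))
B=jl(q,ZT,PS,C,.173,5)
E
```

```text
t 12.87 q [ 42.4    4.68 -34.7   20.53 -27.48  38.45] F [-0.05 -0.66 -0.52] gap -0.005
tip w [562.19 337.   103.57] jig [112.32 139.88] psi -3.7 c 50.1 ydir [ 0.06  1.   -0.  ]
t 12.87 q [ 42.4    4.68 -34.7   20.53 -27.48  38.45] F [-0.05 -0.66 -0.52] gap -0.005
tip w [570.5  336.47  93.59] jig [120.57 138.73] psi -3.7 c 50.1 ydir [ 0.06  1.   -0.  ]
d cm [ 4.09 -0.48  4.38] rot [ 0.04 -0.14  0.13] rows needed >=1.4
[0.82, -0.1, 0.88] [0.01, -0.03, 0.03]
[1.64, -0.19, 1.75] [0.02, -0.05, 0.05]
[2.45, -0.29, 2.63] [0.03, -0.08, 0.08]
[3.27, -0.38, 3.51] [0.04, -0.11, 0.1]
[4.09, -0.48, 4.38] [0.04, -0.14, 0.13]
```

View pics/top16.png

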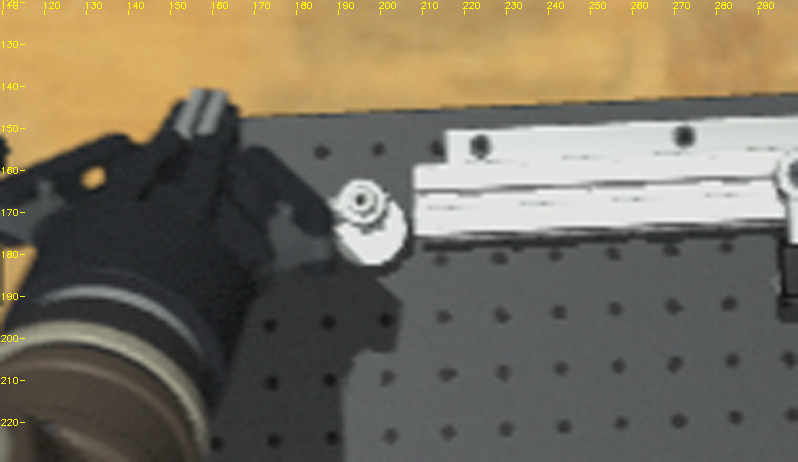

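View pics/side16.png

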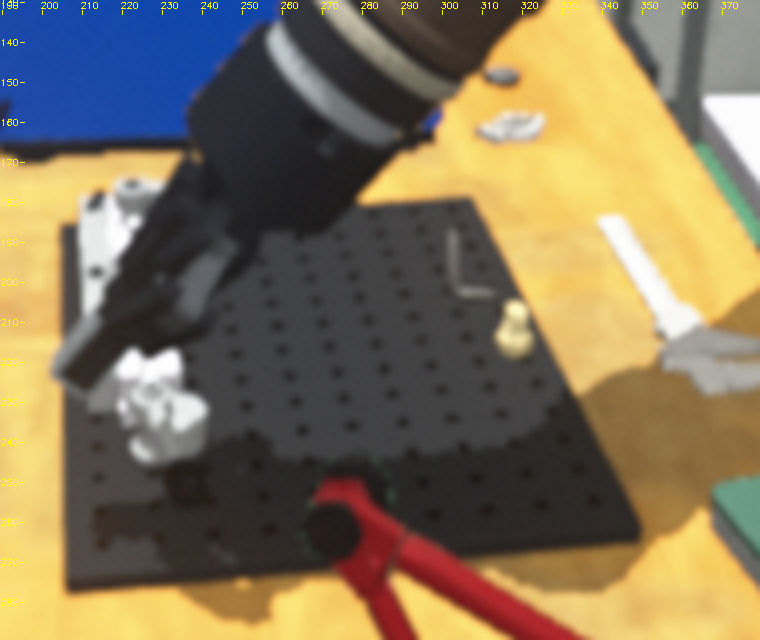

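Request:
step_arm:
  motion:
    - [0,[1.0,0,1.2],[0,0,0]]
    - [0,[2.0,0,2.4],[0,0,0]]
    - [0,[3.0,0,3.5],[0,0,0]]
    - [0,[3.8,0,4.5],[0,0,0]]
    - [0,[3.8,0,4.5],[0,0,0]]

```text
t: 13.28
eef_pos: [0.456, 0.3375, 0.1644]
orientation: [[-0.77, 0.065, 0.635], [0.046, 0.998, -0.047], [-0.637, -0.007, -0.771]]
force: [-1.3, -0.8, 0.0]
finger_gap: 0.0
```

```bash
python3 look.py 17 side; sed -i 's/RHO=50/RHO=58/; s/sp+5-extra/sp+8.5-extra/' lev.py
python3 - <<'E'
from lev import *
show(*state(),.173)
cur=state()
for th in (7.5,20,32,45,57,69,80,90):
    q=tipof(S(th));print(th,q); B=jl(q,ZT,PS,C,.173,1,st=cur)
    cur=(None,*B)
E
```

```text
t 13.33 q [ 42.2    8.2  -39.59  12.44 -27.47  38.39] F [ 0.34  0.85 -0.27] gap 0.003
tip w [558.36 330.62  42.75] jig [108.03 133.81] psi -4.1 c 50.4 ydir [ 0.07  1.   -0.01]
t 13.33 q [ 42.2    8.2  -39.59  12.44 -27.47  38.39] F [ 0.34  0.85 -0.27] gap 0.003
tip w [566.63 330.03  32.73] jig [116.24 132.6 ] psi -4.1 c 50.4 ydir [ 0.07  1.   -0.01]
7.5 [107.48 141.03]
d cm [ 0.79  0.64 -0.73] rot [-0.25 -0.37  0.19] rows needed >=0.3
[0.79, 0.64, -0.73] [-0.25, -0.37, 0.19]
20 [ 95.43 144.12]
d cm [ 0.95  0.14 -0.79] rot [0. 0. 0.] rows needed >=0.3
[0.95, 0.14, -0.79] [0.0, 0.0, 0.0]
32 [ 82.61 144.42]
d cm [ 0.98 -0.15 -0.82] rot [0. 0. 0.] rows needed >=0.3
[0.98, -0.15, -0.82] [0.0, 0.0, 0.0]
45 [ 68.19 141.17]
d cm [ 1.06 -0.52 -0.89] rot [0. 0. 0.] rows needed >=0.4
[1.06, -0.52, -0.89] [0.0, 0.0, 0.0]
57 [ 55.37 134.58]
d cm [ 0.9  -0.83 -0.76] rot [0. 0. 0.] rows needed >=0.3
[0.9, -0.83, -0.76] [0.0, 0.0, 0.0]
69 [ 44.1 124.6]
d cm [ 0.75 -1.15 -0.63] rot [0. 0. 0.] rows needed >=0.4
[0.75, -1.15, -0.63] [0.0, 0.0, 0.0]
80 [ 36.03 112.83]
d cm [ 0.49 -1.28 -0.41] rot [0. 0. 0.] rows needed >=0.3
[0.49, -1.28, -0.41] [0.0, 0.0, 0.0]
90 [ 31.15 104.48]
d cm [ 0.28 -0.89 -0.24] rot [0. 0. 0.] rows needed >=0.2
[0.28, -0.89, -0.24] [0.0, 0.0, 0.0]
```

View pics/side17.png

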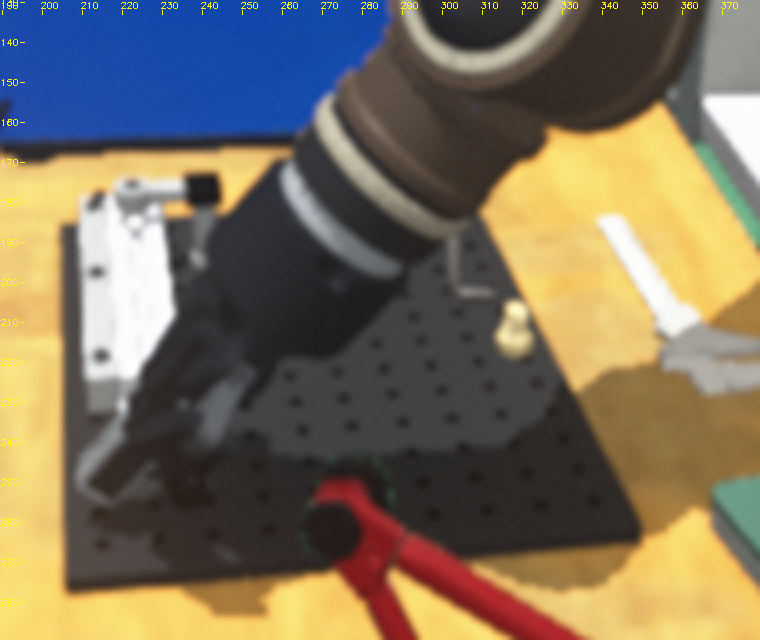

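Request:
step_arm:
  motion:
    - [0,[0.3,0.4,-0.3],[-0.1,-0.1,0]]
    - [0,[0.8,0.7,-0.7],[-0.2,-0.3,0.2]]
    - [0,[1.3,0.75,-1.1],[-0.2,-0.4,0.2]]
    - [0,[1.75,0.8,-1.5],[-0.2,-0.4,0.2]]
    - [0,[2.2,0.75,-1.9],[-0.2,-0.4,0.2]]

```text
t: 13.75
eef_pos: [0.4285, 0.3489, 0.1691]
orientation: [[-0.761, 0.066, 0.645], [0.052, 0.998, -0.04], [-0.647, 0.003, -0.763]]
force: [1.9, -1.4, 1.5]
finger_gap: -0.001
```

```bash
python3 look.py 18 side top
python3 - <<'E'
from lev import *
show(*state(),.173)
E
```

```text
t 13.85 q [ 45.34   6.71 -40.89  13.29 -29.1   41.39] F [ 0.18 -0.26  1.4 ] gap 0.001
tip w [531.3  342.49  46.69] jig [ 81.93 147.66] psi -3.5 c 49.8 ydir [0.06 1.   0.  ]
t 13.85 q [ 45.34   6.71 -40.89  13.29 -29.1   41.39] F [ 0.18 -0.26  1.4 ] gap 0.001
tip w [539.68 341.97  36.77] jig [ 90.25 146.52] psi -3.5 c 49.8 ydir [0.06 1.   0.  ]
```

View pics/top18.png

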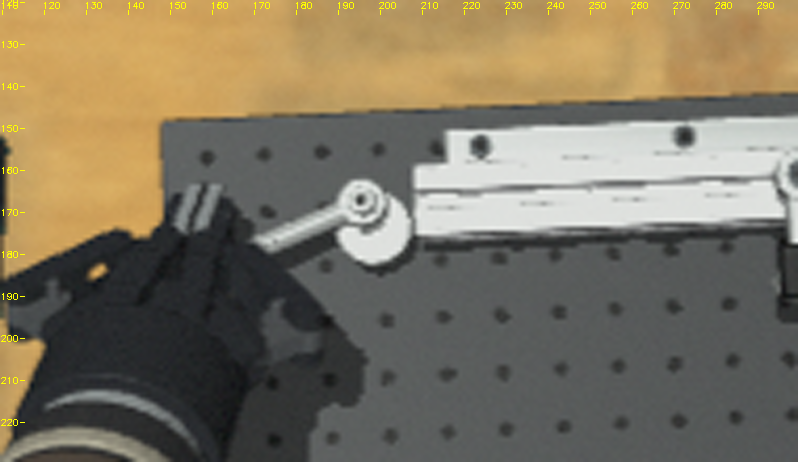

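View pics/side18.png

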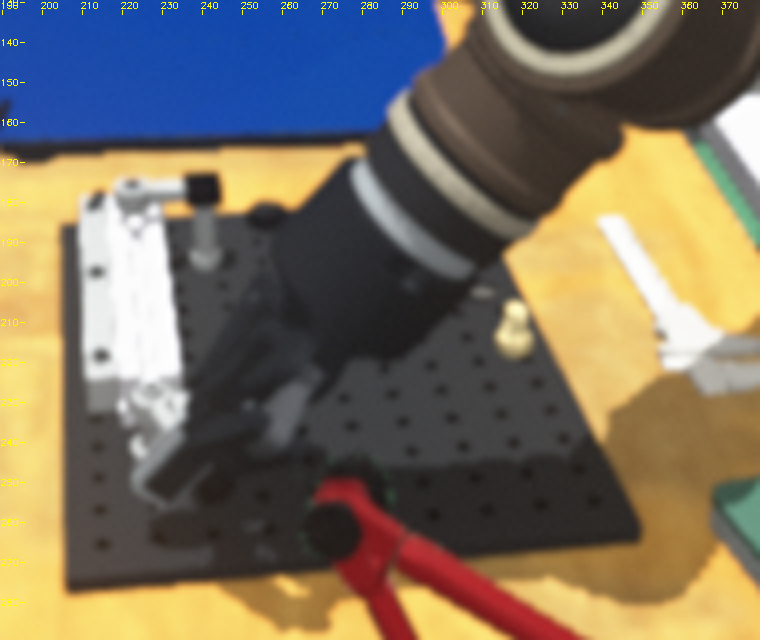

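Run:
```python
from lev import *
for th in (32,38,45,51,57,63,69,75): 
    print(th);jl(tipof(S(th)),ZT,PS,C,.173,1)
```

```text
32
d cm [ 0.66 -0.27 -0.26] rot [ 0.14  0.23 -0.09] rows needed >=0.2
[0.66, -0.27, -0.26] [0.14, 0.23, -0.09]
38
d cm [ 1.16 -0.46 -0.68] rot [ 0.14  0.23 -0.09] rows needed >=0.3
[1.16, -0.46, -0.68] [0.14, 0.23, -0.09]
45
d cm [ 1.72 -0.79 -1.15] rot [ 0.14  0.23 -0.09] rows needed >=0.5
[1.72, -0.79, -1.15] [0.14, 0.23, -0.09]
51
d cm [ 2.18 -1.17 -1.55] rot [ 0.14  0.23 -0.09] rows needed >=0.7
[2.18, -1.17, -1.55] [0.14, 0.23, -0.09]
57
d cm [ 2.62 -1.63 -1.92] rot [ 0.14  0.23 -0.09] rows needed >=0.9
[2.62, -1.63, -1.92] [0.14, 0.23, -0.09]
63
d cm [ 3.01 -2.16 -2.25] rot [ 0.14  0.23 -0.09] rows needed >=1.0
[3.01, -2.16, -2.25] [0.14, 0.23, -0.09]
69
d cm [ 3.36 -2.77 -2.55] rot [ 0.14  0.23 -0.09] rows needed >=1.2
[3.36, -2.77, -2.55] [0.14, 0.23, -0.09]
75
d cm [ 3.65 -3.44 -2.8 ] rot [ 0.14  0.23 -0.09] rows needed >=1.4
[3.65, -3.44, -2.8] [0.14, 0.23, -0.09]
```

Request:
step_arm:
  motion:
    - [0,[0.66,-0.27,-0.26],[0.1,0.2,0]]
    - [0,[1.16,-0.46,-0.68],[0.1,0.2,0]]
    - [0,[1.72,-0.8,-1.15],[0.1,0.2,0]]
    - [0,[2.2,-1.15,-1.55],[0.1,0.2,0]]
    - [0,[2.6,-1.6,-1.9],[0.1,0.2,0]]

```text
t: 14.27
eef_pos: [0.3952, 0.3345, 0.1659]
orientation: [[-0.765, 0.066, 0.641], [0.051, 0.998, -0.042], [-0.643, 0.001, -0.766]]
force: [3.3, 0.3, 1.6]
finger_gap: -0.002
```

```bash
python3 look.py 19 top
python3 - <<'E'
from lev import *
show(*state(),.173)
for th in (57,63,69,75,80,85,90): 
    print(th);jl(tipof(S(th)),ZT,PS,C,.173,1)
E
```

```text
t 14.32 q [ 46.99   3.69 -44.55  13.87 -29.81  43.21] F [ 1.1  -0.05  4.05] gap -0.001
tip w [496.77 326.91  42.77] jig [ 46.33 134.69] psi -3.8 c 50.1 ydir [0.07 1.   0.  ]
t 14.32 q [ 46.99   3.69 -44.55  13.87 -29.81  43.21] F [ 1.1  -0.05  4.05] gap -0.001
tip w [505.09 326.35  32.81] jig [ 54.59 133.52] psi -3.8 c 50.1 ydir [0.07 1.   0.  ]
57
d cm [-0.1   0.1  -0.05] rot [-0.04 -0.07 -0.05] rows needed >=0.0
[-0.1, 0.1, -0.05] [-0.04, -0.07, -0.05]
63
d cm [ 0.3  -0.43 -0.38] rot [-0.04 -0.07 -0.05] rows needed >=0.2
[0.3, -0.43, -0.38] [-0.04, -0.07, -0.05]
69
d cm [ 0.65 -1.04 -0.68] rot [-0.04 -0.07 -0.05] rows needed >=0.3
[0.65, -1.04, -0.68] [-0.04, -0.07, -0.05]
75
d cm [ 0.94 -1.72 -0.92] rot [-0.04 -0.07 -0.05] rows needed >=0.5
[0.94, -1.72, -0.92] [-0.04, -0.07, -0.05]
80
d cm [ 1.13 -2.32 -1.08] rot [-0.04 -0.07 -0.05] rows needed >=0.7
[1.13, -2.32, -1.08] [-0.04, -0.07, -0.05]
85
d cm [ 1.28 -2.8  -1.21] rot [-0.04 -0.07 -0.05] rows needed >=0.8
[1.28, -2.8, -1.21] [-0.04, -0.07, -0.05]
90
d cm [ 1.41 -3.22 -1.32] rot [-0.04 -0.07 -0.05] rows needed >=0.9
[1.41, -3.22, -1.32] [-0.04, -0.07, -0.05]
```

View pics/top19.png

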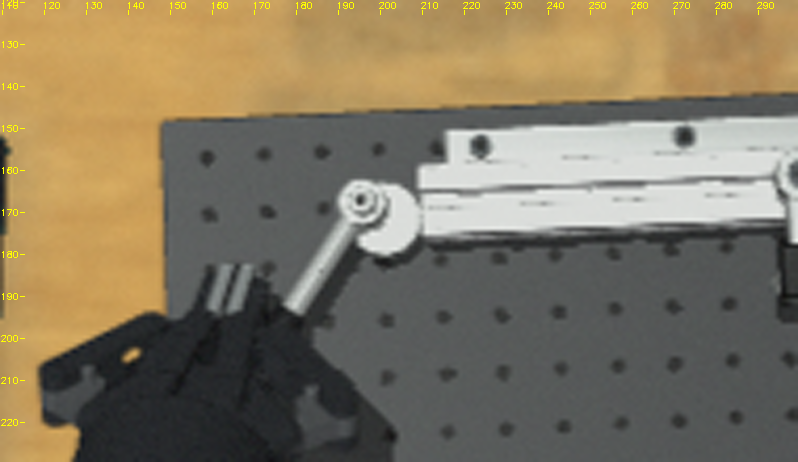

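Request:
step_arm:
  motion:
    - [0,[0.3,-0.4,-0.35],[0,0,0]]
    - [0,[0.6,-0.9,-0.6],[0,0,0]]
    - [0,[0.8,-1.4,-0.75],[0,0,0]]
    - [0,[1.0,-1.9,-0.9],[0,0,0]]
    - [0,[1.1,-2.3,-1.0],[0,0,0]]

```text
t: 14.73
eef_pos: [0.3788, 0.3121, 0.166]
orientation: [[-0.765, 0.066, 0.64], [0.051, 0.998, -0.042], [-0.642, 0.001, -0.767]]
force: [2.6, 1.4, -0.3]
finger_gap: 0.0
```

```bash
python3 look.py 20 top
python3 - <<'E'
from lev import *
show(*state(),.173)
for th,e in ((85,0),(90,0),(90,3)): 
    print(th);jl(tipof(S(th,e)),ZT,PS,C,.173,1)
E
```

```text
t 14.78 q [ 46.52   0.82 -47.56  13.51 -29.58  42.76] F [1.21 0.8  0.8 ] gap -0.002
tip w [481.04 304.88  43.18] jig [ 29.01 113.9 ] psi -3.8 c 50.1 ydir [0.07 1.   0.  ]
t 14.78 q [ 46.52   0.82 -47.56  13.51 -29.58  42.76] F [1.21 0.8  0.8 ] gap -0.002
tip w [489.36 304.33  33.21] jig [ 37.26 112.73] psi -3.8 c 50.1 ydir [0.07 1.   0.  ]
85
d cm [ 0.22 -0.5  -0.27] rot [-0.04 -0.09 -0.07] rows needed >=0.1
[0.22, -0.5, -0.27] [-0.04, -0.09, -0.07]
90
d cm [ 0.35 -0.91 -0.37] rot [-0.04 -0.09 -0.07] rows needed >=0.3
[0.35, -0.91, -0.37] [-0.04, -0.09, -0.07]
90
d cm [ 0.32 -1.21 -0.35] rot [-0.04 -0.09 -0.07] rows needed >=0.3
[0.32, -1.21, -0.35] [-0.04, -0.09, -0.07]
```

View pics/top20.png

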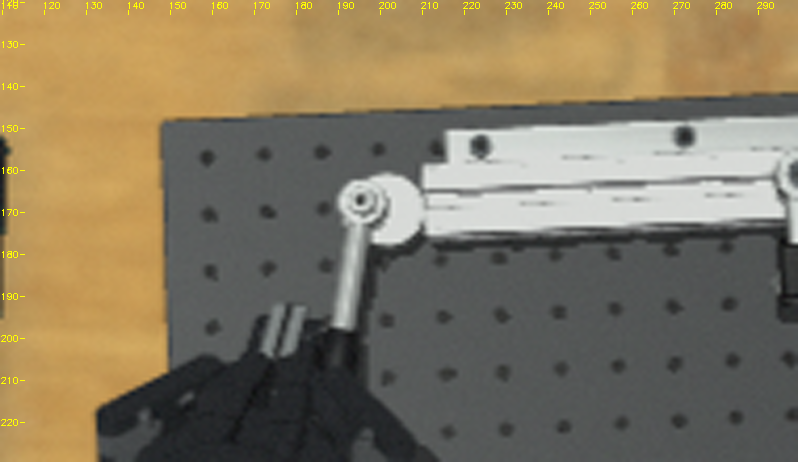

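Request:
step_arm:
  motion:
    - [0,[0.1,-0.25,-0.1],[0,0,0]]
    - [0,[0.15,-0.5,-0.2],[0,0,0]]
    - [0,[0.25,-0.75,-0.25],[0,0,0]]
    - [0,[0.3,-1.0,-0.3],[0,0,0]]
    - [0,[0.3,-1.0,-0.3],[0,0,0]]

```text
t: 15.2
eef_pos: [0.3746, 0.3033, 0.167]
orientation: [[-0.765, 0.066, 0.641], [0.052, 0.998, -0.04], [-0.642, 0.002, -0.766]]
force: [2.9, 3.9, -1.2]
finger_gap: 0.002
```

Request:
step_arm:
  motion:
    - [0,[0,-0.1,0],[0,0,0]]
    - [0,[0,-0.2,0],[0,0,0]]
    - [0,[0,-0.3,0],[0,0,0]]
    - [0,[0,-0.4,0],[0,0,0]]
    - [0,[0,-0.4,0],[0,0,0]]

```text
t: 15.62
eef_pos: [0.3744, 0.2998, 0.1671]
orientation: [[-0.765, 0.065, 0.641], [0.052, 0.998, -0.039], [-0.642, 0.003, -0.767]]
force: [1.3, 5.6, -0.7]
finger_gap: 0.003
```

```bash
python3 look.py 21 top
python3 - <<'E'
from lev import *
show(*state(),.173)
E
```

```text
t 15.67 q [ 45.81  -0.62 -48.93  13.06 -29.14  42.01] F [ 1.89  5.52 -0.97] gap -0.002
tip w [476.94 293.48  44.4 ] jig [ 24.06 102.84] psi -3.5 c 50.0 ydir [0.07 1.   0.  ]
t 15.67 q [ 45.81  -0.62 -48.93  13.06 -29.14  42.01] F [ 1.89  5.52 -0.97] gap -0.002
tip w [485.27 292.96  34.43] jig [ 32.33 101.7 ] psi -3.5 c 50.0 ydir [0.07 1.   0.  ]
```

View pics/top21.png

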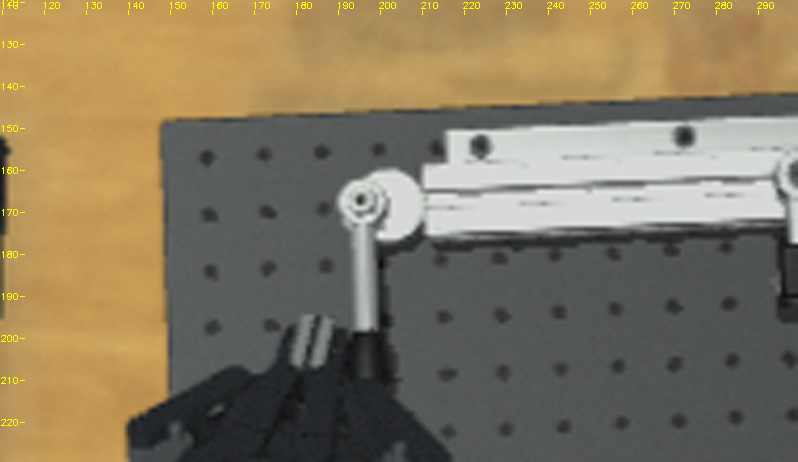

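Run:
```python
from plan import *
s=pickle.load(open("pics/top21.pkl","rb"));crop(s,"pics/c21.png",180,150,240,225,7.8)
```

```text
(no output)
```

View pics/c21.png

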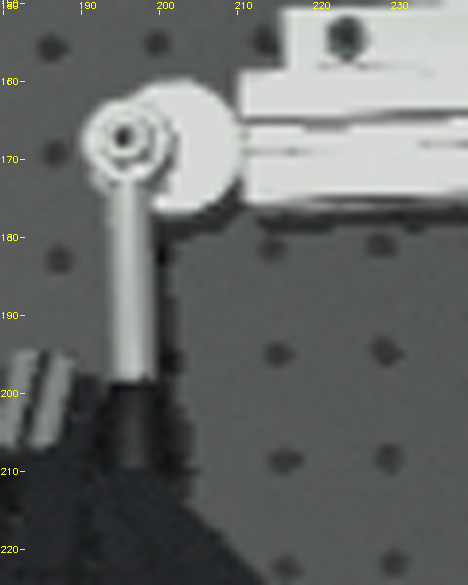

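Run:
```python
from plan import *
w=w2j(world(s0,np.array([(129.5,200),(133,375)])/7.8+np.array([180,150])-.5,.039))*1000
d=w[1]-w[0];print(w,"theta from bar",np.degrees(np.arctan2(-d[0],d[1]))); e=w[1]-[85,80.7];print(np.degrees(np.arctan2(-e[0],e[1])))
```

```text
[[72.68 80.86]
 [32.7  81.68]] theta from bar 88.82089159722342
88.92801693833975
```

Request:
step_arm:
  motion:
    - [0,[0,-0.1,0],[0,0,0]]
    - [0,[0,-0.2,0],[0,0,0]]
    - [0,[0,-0.3,0],[0,0,0]]
    - [0,[0,-0.3,0],[0,0,0]]
    - [0,[0,-0.3,0],[0,0,0]]

```text
t: 16.08
eef_pos: [0.3744, 0.2978, 0.1673]
orientation: [[-0.765, 0.063, 0.641], [0.052, 0.998, -0.036], [-0.642, 0.006, -0.767]]
force: [3.2, 10.8, -3.5]
finger_gap: -0.001
```

Run:
```python
from lev import *
show(*state(),.173)
```

```text
t 16.08 q [ 45.58  -0.87 -49.17  12.84 -28.86  41.75] F [ 3.17 10.8  -3.46] gap -0.001
tip w [485.18 291.56  34.64] jig [ 32.14 100.31] psi -3.2 c 50.1 ydir [0.06 1.   0.01]
```

Request:
step_arm:
  motion:
    - [0,[0,-0.1,0],[0,0,0]]
    - [0,[0,-0.2,0],[0,0,0]]
    - [0,[0,-0.3,0],[0,0,0]]
    - [0,[0,-0.3,0],[0,0,0]]
    - [0,[0,-0.3,0],[0,0,0]]

```text
t: 16.5
eef_pos: [0.3744, 0.2964, 0.1678]
orientation: [[-0.766, 0.06, 0.64], [0.053, 0.998, -0.03], [-0.641, 0.011, -0.768]]
force: [4.0, 18.6, -7.7]
finger_gap: 0.003
```

```bash
sed -i 's/110,120,300,230,4.2/150,140,340,230,4.2/' look.py;python3 look.py 22 top
python3 - <<'E'
from lev import *
show(*state(),.173)
s=pickle.load(open("pics/top22.pkl","rb"));crop(s,"pics/c22.png",180,150,240,225,7.8)
E
```

```text
t 16.55 q [ 45.37  -1.11 -49.37  12.6  -28.49  41.49] F [ 5.45 18.55 -6.51] gap 0.000
tip w [476.77 291.49  44.91] jig [ 23.75 100.87] psi -2.7 c 50.2 ydir [0.06 1.   0.01]
t 16.55 q [ 45.37  -1.11 -49.37  12.6  -28.49  41.49] F [ 5.45 18.55 -6.51] gap 0.000
tip w [485.09 291.09  34.93] jig [32.01 99.85] psi -2.7 c 50.2 ydir [0.06 1.   0.01]
```

View pics/c22.png

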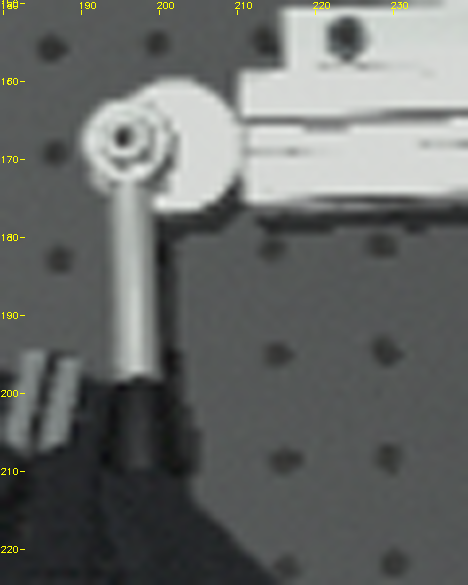

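View pics/top22.png

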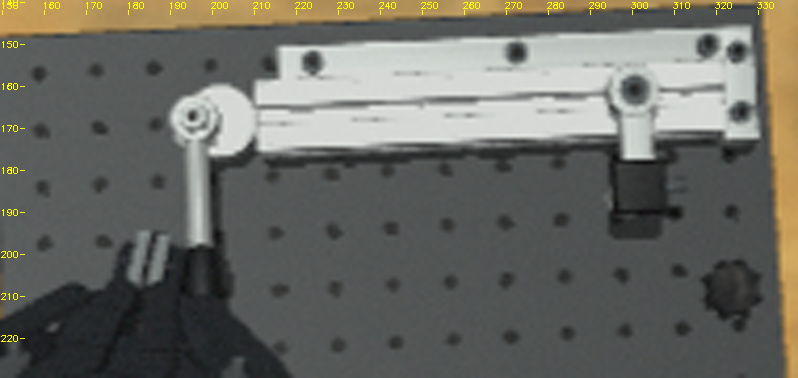

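Request:
step_arm:
  motion:
    - [0,[0,0.8,0],[0,0,0]]
    - [0,[0,1.6,0],[0,0,0]]
    - [0,[0,2.4,0],[0,0,0]]
    - [0,[0,2.4,-4],[0,0,0]]
    - [0,[0,2.4,-8],[0,0,0]]

```text
t: 16.97
eef_pos: [0.3234, 0.3196, 0.2257]
orientation: [[-0.767, 0.069, 0.638], [0.049, 0.998, -0.049], [-0.639, -0.006, -0.769]]
force: [0.8, 0.2, 1.4]
finger_gap: -0.002
```

```bash
python3 look.py 23 top side
python3 - <<'E'
from plan import *
s=pickle.load(open("pics/top23.pkl","rb"));crop(s,"pics/c23.png",180,140,260,210,9);crop(s,"pics/d23.png",255,140,335,190,9)
E
```

```text
t 17.07 q [ 53.14  -6.57 -44.11  27.61 -32.56  49.56] F [1.02 0.92 0.88] gap -0.004
tip w [426.05 315.25 109.27] jig [-25.06 128.34] psi -3.5 c 49.9 ydir [0.06 1.   0.  ]
```

View pics/c23.png

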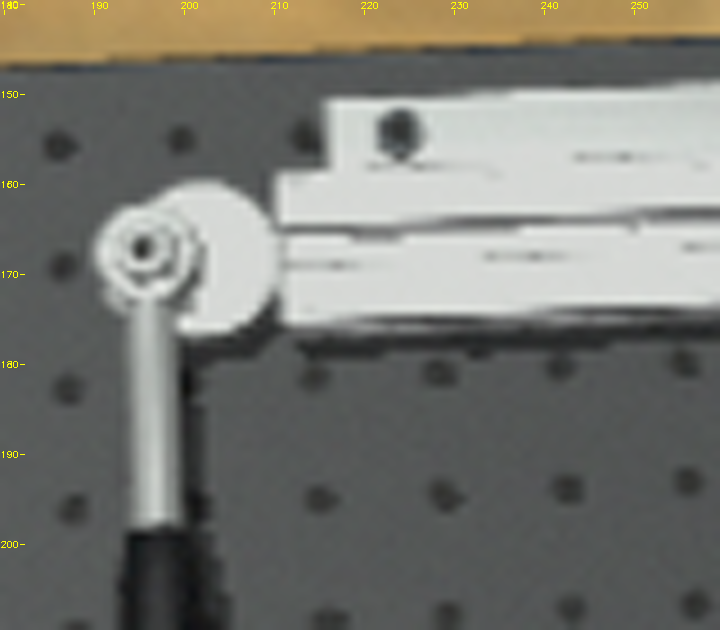

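View pics/d23.png

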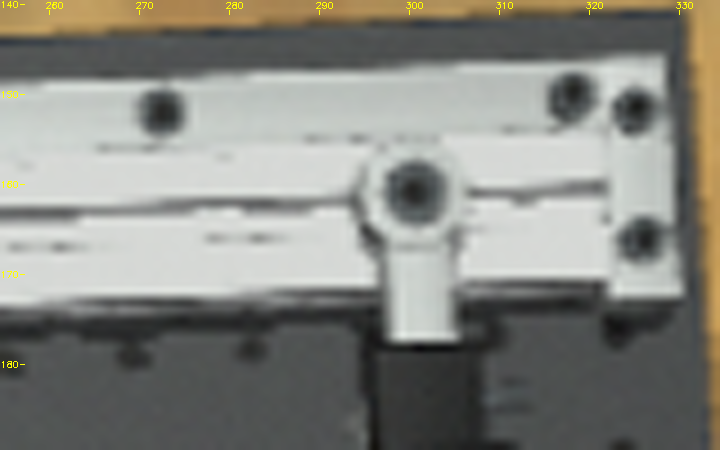

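View pics/side23.png

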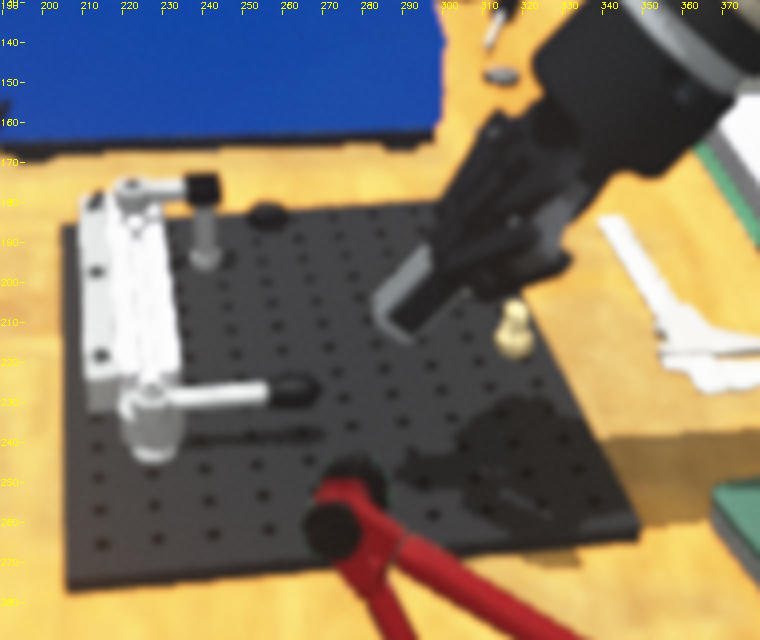

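Run:
```python
from plan import *
s=pickle.load(open("pics/top23.pkl","rb"))
print(w2j(world(s0,np.array([(180+285/9,140+325/9),(180+276/9,140+171/9),(255+600/9,140+279/9),(255+250/9,140+295/9)])-.5,.042))*1000)
im=s["pixels"][:,:,::-1].copy();im=cv2.resize(im,None,fx=4,fy=4,interpolation=cv2.INTER_CUBIC)
for q,z in (([(70,-145),(70,55),(100,55),(100,-145)],.042),([(100,45),(100,-145)],.034),([(116,45),(116,-160)],.034)):
    P=np.c_[j2w(np.array(q)/1000.),np.full(len(q),z)];uv=(pix(s,P)+.5)*4
    cv2.polylines(im,[np.int32(uv)],len(q)>2,(0,0,255) if z>.04 else (0,255,0),1)
cv2.imwrite("pics/e23.png",im[560:760,800:1360])
```

```text
[[  70.19   54.09]
 [ 100.89   54.54]
 [  70.18 -142.19]
 [  70.24  -72.4 ]]
```

View pics/e23.png

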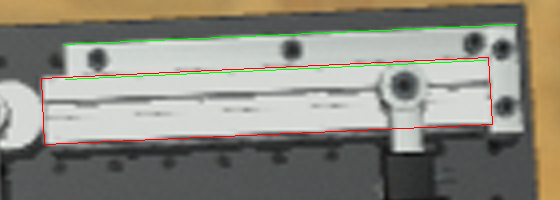

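```bash
python3 look.py 24 top
python3 - <<'E'
from plan import *
s=pickle.load(open("pics/top24.pkl","rb"))
for n,(x0,y0,x1,y1) in dict(knob=(315,198,335,218),key=(262,256,315,278),nip=(228,266,248,286)).items():
    A=s0["pixels"][y0:y1,x0:x1].astype(float).mean(2);B=s["pixels"][y0:y1,x0:x1].astype(float).mean(2)
    print(n,cv2.phaseCorrelate(A,B),np.abs(A-B).mean())
E
```

```text
t 17.12 q [ 53.07  -6.45 -44.23  27.34 -32.51  49.48] F [-0.44  0.21 -0.4 ] gap -0.003
tip w [426.53 315.1  107.67] jig [-24.59 128.16] psi -3.5 c 49.9 ydir [0.06 1.   0.  ]
knob ((0.02525462944829826, -0.12713239731469628), 0.9770906232036347) 4.243333333333334
key ((0.0756564185911337, -0.07587471168762328), 0.9962438218129168) 5.079473985134362
nip ((-0.10198858928424492, -0.047587093791920054), 1.0017257654039673) 6.510833333333335
```

The bystanders haven't moved (image shifts of 0.13 px or less). The profile is seated and the lever is home, so I'm handing in.

Run:
```python
from rig import finish_job
print(finish_job())
```

```text
the job is handed in; nothing more can be done
None
```

The profile is seated flush along the fence, the cam lever is home, and I handed the job in at about 17 s of the 69 s allowed. `finish_job()` gives no verdict, so what follows rests on my own checks.

**What I did:** I pushed the profile forward and angled it to about 13° with the open fingertips. Then I slid it by its left-hand end behind the post and swung the left-hand end into the bay until it pressed on the fence at about 18 N. With closed fingertips I pushed the lever round to its stop, where it held at about 18.6 N with almost no further motion.

**Last checks:**
- **Fence:** the profile's near edge measured x = 70.2 mm along its whole length in the jig frame (target 70), so it is flush.
- **End stop:** the left-hand end measured y of about 54.3 mm (target 55), and no gap to the end stop shows in the picture. One reading of the right-hand corner gave y = -142.2 mm instead of -145. I took this as an edge misread, because the end stop's top hides that corner and the reading disagrees with the left-end one.
- **Lever:** it measured about 89° before the last pushes. After them the handle points straight towards the robot and the cam touches the profile.
- **Loose things:** the hex key, knob and nipple moved by no more than about 0.13 px in the top camera, which is under 0.5 mm.

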